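# Set guide bars from the latched case along the gasket plates

## Task

Swing the latch lever of the red case free and open its lid fully, then take out guide bars and lay one flat on the table against the yellow-marked long edge of every gasket plate on the bench, flush with it and centred so that it covers the whole edge. Leave any spare bar in the case, then shut the lid and swing the latch lever fully back over it. Do not shove the plates about, and leave the bottle, mug and stack of gaskets alone.

Things in the scene. Friction and masses are not known exactly. Their poses are not given: they have to be found in the camera images.
- case: fixed red steel case, outside 166 (x) x 210 (y) x 55 mm high, walls and floor 5 mm; origin at the centre of its underside; its x points from the front (latch side) to the back (hinge side), y to its left
- lid (a joint): angle of the case lid about its rear rim (the case's y axis): 0 shut, grows as it opens, stop at 1.8 rad; fully open means past 1.5. Lid 8 mm thick, 0.3 kg, top at 63.5 mm above the table when shut; the hinge is stiff (about 0.4 N m), so it stays at whatever angle it is left. The latch lever blocks it until swung free
- lid_handle (a point): centre of the head of the black knob on the lid: head 28 mm across, 16 mm deep, centre 35 mm above the lid's top face when shut, 30 mm behind the lid's front edge, midway in y. Pinched across the case's y it turns in the grip while the lid swings
- lid_hinge (a point): middle of the lid's hinge line, which runs along the case's y; at the rear rim, 55.5 mm above the table. The knob is 136 mm in front of it and 43 mm above it when shut
- latch (a joint): angle of the latch lever about its vertical pivot: 0 = pointing straight back over the lid (fastened, end stop), grows as it swings clockwise seen from above, to point to the case's right (-y) in front of the case; it no longer covers the lid from 1.4 rad on, stop at 1.7 rad. Light friction (about 1 N at the knob), stays where left
- latch_knob (a point): point on the upright yellow peg on the lever's end, 70 mm from the pivot: peg 16 mm across, standing from 73.5 to 113.5 mm above the table; this point lies at 95.5 mm
- latch_pivot (a point): the pivot of the latch lever, on a post 22 mm in front of the case's front wall and 60 mm right of its middle; flat steel lever 18 mm wide, 8 mm thick, underside 65.5 mm above the table
- plate_a: loose gasket plate: flat grey block 110 (its x) x 60 (its y) x 12 mm high, 0.9 kg, with two dark ring outlines and a yellow stripe on top along one long edge, the marked edge: the face at y = +30 mm. Lies flat on the table; origin at the centre of its underside. None if absent in this run
- plate_b: loose gasket plate: flat grey block 110 (its x) x 60 (its y) x 12 mm high, 0.9 kg, with two dark ring outlines and a yellow stripe on top along one long edge, the marked edge: the face at y = +30 mm. Lies flat on the table; origin at the centre of its underside. None if absent in this run
- plate_c: loose gasket plate: flat grey block 110 (its x) x 60 (its y) x 12 mm high, 0.9 kg, with two dark ring outlines and a yellow stripe on top along one long edge, the marked edge: the face at y = +30 mm. Lies flat on the table; origin at the centre of its underside. None if absent in this run
- bar_a: loose steel guide bar, 0.25 kg: base 140 (x) x 28 (y) x 8 mm, straight edges at y = +-14 mm (alike), with an upright blue grip fin on its middle, 70 (x) x 12 (y) mm, from 8 to 44 mm above the underside; pinch it across y from above. Origin: centre of the underside. Starts in the case along the case's x, fins 60 mm apart, 34 mm from the walls: open the gripper only about 45 mm
- bar_b: loose steel guide bar, 0.25 kg: base 140 (x) x 28 (y) x 8 mm, straight edges at y = +-14 mm (alike), with an upright blue grip fin on its middle, 70 (x) x 12 (y) mm, from 8 to 44 mm above the underside; pinch it across y from above. Origin: centre of the underside. Starts in the case along the case's x, fins 60 mm apart, 34 mm from the walls: open the gripper only about 45 mm
- bar_c: loose steel guide bar, 0.25 kg: base 140 (x) x 28 (y) x 8 mm, straight edges at y = +-14 mm (alike), with an upright blue grip fin on its middle, 70 (x) x 12 (y) mm, from 8 to 44 mm above the underside; pinch it across y from above. Origin: centre of the underside. Starts in the case along the case's x, fins 60 mm apart, 34 mm from the walls: open the gripper only about 45 mm
- stack: bystander: loose stack of grey gaskets, 70 mm across, 60 mm high; origin under its centre
- bottle: bystander: clear bottle with a blue cap, 64 mm across, 200 mm high; origin under its centre
- mug: bystander: white cup, 72 mm across, 70 mm high; origin under its centre
Mind the look-alikes: they are no part of the job. What is shaped like the plate_b but pink or turquoise is not meant.

How it is judged (in metres and radians):
On the way, in this order (a step that is already met when the one before it is completed fails the run):
1. the latch lever is swung free of the lid (value of joint latch above 1.4 rad), for 0.2 s.
2. the lid is fully open (value of joint lid above 1.5 rad), for 0.2 s.
At the end, for the whole second after the job is handed in: every plate present has a bar lying flat on the table along its marked edge, gap under 3.5 mm, within 0.04 rad of parallel and centred within 20 mm; every other bar is inside the case; bars and plates at rest; lid shut (under 0.05 rad) and latch lever back over it (under 0.35 rad) (((y of bar_a in the frame of plate_a between 0.0415 and 0.0475 m and x of bar_a in the frame of plate_a between -0.02 and 0.02 m and z of bar_a in the frame of plate_a between -0.004 and 0.004 m and angle between the x axis of bar_a and the x axis of plate_a, either way round below 0.04 rad and angle between bar_a's own z axis and vertical below 0.08 rad) or (y of bar_b in the frame of plate_a between 0.0415 and 0.0475 m and x of bar_b in the frame of plate_a between -0.02 and 0.02 m and z of bar_b in the frame of plate_a between -0.004 and 0.004 m and angle between the x axis of bar_b and the x axis of plate_a, either way round below 0.04 rad and angle between bar_b's own z axis and vertical below 0.08 rad) or (y of bar_c in the frame of plate_a between 0.0415 and 0.0475 m and x of bar_c in the frame of plate_a between -0.02 and 0.02 m and z of bar_c in the frame of plate_a between -0.004 and 0.004 m and angle between the x axis of bar_c and the x axis of plate_a, either way round below 0.04 rad and angle between bar_c's own z axis and vertical below 0.08 rad)) and ((y of bar_a in the frame of plate_b between 0.0415 and 0.0475 m and x of bar_a in the frame of plate_b between -0.02 and 0.02 m and z of bar_a in the frame of plate_b between -0.004 and 0.004 m and angle between the x axis of bar_a and the x axis of plate_b, either way round below 0.04 rad and angle between bar_a's own z axis and vertical below 0.08 rad) or (y of bar_b in the frame of plate_b between 0.0415 and 0.0475 m and x of bar_b in the frame of plate_b between -0.02 and 0.02 m and z of bar_b in the frame of plate_b between -0.004 and 0.004 m and angle between the x axis of bar_b and the x axis of plate_b, either way round below 0.04 rad and angle between bar_b's own z axis and vertical below 0.08 rad) or (y of bar_c in the frame of plate_b between 0.0415 and 0.0475 m and x of bar_c in the frame of plate_b between -0.02 and 0.02 m and z of bar_c in the frame of plate_b between -0.004 and 0.004 m and angle between the x axis of bar_c and the x axis of plate_b, either way round below 0.04 rad and angle between bar_c's own z axis and vertical below 0.08 rad)) and ((y of bar_a in the frame of plate_c between 0.0415 and 0.0475 m and x of bar_a in the frame of plate_c between -0.02 and 0.02 m and z of bar_a in the frame of plate_c between -0.004 and 0.004 m and angle between the x axis of bar_a and the x axis of plate_c, either way round below 0.04 rad and angle between bar_a's own z axis and vertical below 0.08 rad) or (y of bar_b in the frame of plate_c between 0.0415 and 0.0475 m and x of bar_b in the frame of plate_c between -0.02 and 0.02 m and z of bar_b in the frame of plate_c between -0.004 and 0.004 m and angle between the x axis of bar_b and the x axis of plate_c, either way round below 0.04 rad and angle between bar_b's own z axis and vertical below 0.08 rad) or (y of bar_c in the frame of plate_c between 0.0415 and 0.0475 m and x of bar_c in the frame of plate_c between -0.02 and 0.02 m and z of bar_c in the frame of plate_c between -0.004 and 0.004 m and angle between the x axis of bar_c and the x axis of plate_c, either way round below 0.04 rad and angle between bar_c's own z axis and vertical below 0.08 rad)) and ((x of bar_a in the frame of case between -0.083 and 0.083 m and y of bar_a in the frame of case between -0.105 and 0.105 m and z of bar_a in the frame of case between -0.005 and 0.03 m) or (y of bar_a in the frame of plate_a between 0.0415 and 0.0475 m and x of bar_a in the frame of plate_a between -0.02 and 0.02 m and z of bar_a in the frame of plate_a between -0.004 and 0.004 m and angle between the x axis of bar_a and the x axis of plate_a, either way round below 0.04 rad and angle between bar_a's own z axis and vertical below 0.08 rad) or (y of bar_a in the frame of plate_b between 0.0415 and 0.0475 m and x of bar_a in the frame of plate_b between -0.02 and 0.02 m and z of bar_a in the frame of plate_b between -0.004 and 0.004 m and angle between the x axis of bar_a and the x axis of plate_b, either way round below 0.04 rad and angle between bar_a's own z axis and vertical below 0.08 rad) or (y of bar_a in the frame of plate_c between 0.0415 and 0.0475 m and x of bar_a in the frame of plate_c between -0.02 and 0.02 m and z of bar_a in the frame of plate_c between -0.004 and 0.004 m and angle between the x axis of bar_a and the x axis of plate_c, either way round below 0.04 rad and angle between bar_a's own z axis and vertical below 0.08 rad)) and ((x of bar_b in the frame of case between -0.083 and 0.083 m and y of bar_b in the frame of case between -0.105 and 0.105 m and z of bar_b in the frame of case between -0.005 and 0.03 m) or (y of bar_b in the frame of plate_a between 0.0415 and 0.0475 m and x of bar_b in the frame of plate_a between -0.02 and 0.02 m and z of bar_b in the frame of plate_a between -0.004 and 0.004 m and angle between the x axis of bar_b and the x axis of plate_a, either way round below 0.04 rad and angle between bar_b's own z axis and vertical below 0.08 rad) or (y of bar_b in the frame of plate_b between 0.0415 and 0.0475 m and x of bar_b in the frame of plate_b between -0.02 and 0.02 m and z of bar_b in the frame of plate_b between -0.004 and 0.004 m and angle between the x axis of bar_b and the x axis of plate_b, either way round below 0.04 rad and angle between bar_b's own z axis and vertical below 0.08 rad) or (y of bar_b in the frame of plate_c between 0.0415 and 0.0475 m and x of bar_b in the frame of plate_c between -0.02 and 0.02 m and z of bar_b in the frame of plate_c between -0.004 and 0.004 m and angle between the x axis of bar_b and the x axis of plate_c, either way round below 0.04 rad and angle between bar_b's own z axis and vertical below 0.08 rad)) and ((x of bar_c in the frame of case between -0.083 and 0.083 m and y of bar_c in the frame of case between -0.105 and 0.105 m and z of bar_c in the frame of case between -0.005 and 0.03 m) or (y of bar_c in the frame of plate_a between 0.0415 and 0.0475 m and x of bar_c in the frame of plate_a between -0.02 and 0.02 m and z of bar_c in the frame of plate_a between -0.004 and 0.004 m and angle between the x axis of bar_c and the x axis of plate_a, either way round below 0.04 rad and angle between bar_c's own z axis and vertical below 0.08 rad) or (y of bar_c in the frame of plate_b between 0.0415 and 0.0475 m and x of bar_c in the frame of plate_b between -0.02 and 0.02 m and z of bar_c in the frame of plate_b between -0.004 and 0.004 m and angle between the x axis of bar_c and the x axis of plate_b, either way round below 0.04 rad and angle between bar_c's own z axis and vertical below 0.08 rad) or (y of bar_c in the frame of plate_c between 0.0415 and 0.0475 m and x of bar_c in the frame of plate_c between -0.02 and 0.02 m and z of bar_c in the frame of plate_c between -0.004 and 0.004 m and angle between the x axis of bar_c and the x axis of plate_c, either way round below 0.04 rad and angle between bar_c's own z axis and vertical below 0.08 rad)) and linear speed of each of bar_a, bar_b, bar_c, plate_a, plate_b, plate_c below 0.02 m/s and value of joint lid below 0.05 rad and value of joint latch below 0.35 rad); the robot touches nothing.
It fails at once if the stack, bottle or mug is moved more than 30 mm (distance of any of stack, bottle, mug from where it was at the start of the episode above 0.03 m).
It fails at once if a plate is shoved more than 90 mm from where it lay (distance of any of plate_a, plate_b, plate_c from where it was at the start of the episode above 0.09 m).
Of plate_a, plate_b, plate_c only 2 to 3 are there at a start; the rules pass over those that are not, and their reading is None.
At some moment in a run one of plate_a, plate_b, plate_c may be knocked a few centimetres aside while the robot is not near it.
Once in a run the grip may slacken for a moment while it holds something.
It also fails if it takes over 210 s, if anything falls off the work surface, if the arm or the gripper's body presses on something with over 40 N, if the wrist force passes 120 N, or if a joint passes its speed limit or range.

## Robot

A 6-joint arm with a two-finger parallel gripper is mounted at the origin on the work surface. World frame = base frame: x ahead of the robot, y to its left, z up, the work surface at z = 0. Lengths are in m, angles in degrees, forces in N, time in s.
With the tool pointing down it reaches from about 0.25 to 0.725 m from the base axis. Payload 9.7 kg.
Tool frame: the origin (TCP) lies at the very end of the fingers, on their centre line; the grasp point (between the pads) lies 19 mm behind it; z points along the fingers, y is the direction in which the jaws open and shut (so a half turn about z gives the same grasp; the last joint's range is limited). The gripper opens to 85 mm and grips with 20 to 120 N. Pads are 22 mm wide; open, the fingers measure 114 mm over their backs; the gripper's body (76 mm by 85 mm) begins 54 mm behind the grasp point. The pads swing forward as they close: fully open they stand 13 mm farther back than shut.
Start: joints at [65.661, 4.979, 10.078, 95.1, 0, 90], TCP at [0.227, 0.501, 0.231] pointing down, gripper open.
Joint ranges: [-179.16, 179.16], [-48.56, 103.87], [-65.8, 70.77], [-126.05, 130.52], [-82.76, 87.17], [-180, 180]. Speed limits (degrees/s): [127.2, 127.2, 147.25, 180, 180, 180].

## Interface

Orientations are given as a 3x3 rotation matrix whose columns are the frame's x, y, z axes.
In Python, from station import sensors, get_image, ticket, finder gives the robot as it stands.
- The arm moves only by the tool send_rows, never from a script. Its argument "steps" is one flat list of numbers, 6 for each row, row after row: the shift along the world's x, y, z scaled (see below), then the turn, a rotation vector about the world's x, y, z scaled (see below). In form: [dx, dy, dz, rx, ry, rz, dx, dy, dz, rx, ry, rz, ...]. A call has 1 to 12 rows; each row is the pose to reach, as a shift and turn from the pose measured when the call began, turning the shorter way round; what a row does not reach only later rows make up. The controller multiplies each number of a shift by 100 mm and each number of a turn by 180 degrees. A row lasts 1/12 s, in which the tool goes at most 41.7 mm and 7.16 degrees, less where a joint would pass 70% of its speed; a pose out of reach is approached as far as the arm can. A call with a number of a shift or a turn outside -1 to 1 is refused whole. A call with a gripper value outside its range is refused whole. "hand" is the opening in per cent of the stroke, from 0 (shut) to 100 (fully open), set as the call begins (left out, the last holds). The fingers move at their own pace and stop on an object; "squeeze" is the grip in N (left out, the last holds). Time passes only in rows, so rows that repeat a pose let the fingers close. It gives the time, the measured TCP pose, the force and the opening at its end, in the units of the state.
- sensors.read_state(): the state, without advancing time (a new reading comes with each control period).
- get_image(name): name is "side" or "top"; returns a dict with "img" (420x560x3 uint8, blue, green, red), "K" (3x3 intrinsics, pixels), "camera_from_world" (4x4, takes a point from world to camera coordinates). Camera axes: x right, y up, looking along -z (the intrinsics and any distortion apply to the point x, -y, -z); pixel columns grow to the right and rows downward; lengths in m; the calibration is good to about 2 mm. A picture is of the moment at which its call begins. There is no depth.
- ticket.finish_job(): hands the job in, once; it reports no verdict.
Trained networks look in a picture, given as the dict that the camera call returned (one of the last four; its "shot" number tells which), for a name from the list of things; names that differ only in an ending like _2 or _b are one class to them, and where a whole thing is asked for, a point or a joint stands for the part that bears it (a point fixed in the world has none). Each returns a list of dicts, best first, with "score" (0 to 1); they miss things now and then, are a little off and sometimes report something else, mostly with a low value. They report only what shows in the picture. A call takes as long as a camera call. They do not tell look-alikes from the thing itself.
- finder.recognise(picture, target): "uv" ([column, row] in pixels, amid what is visible of it).
- finder.pinpoint(picture, target): "uv" ([column, row] in pixels: a listed point, or the origin of a listed thing).
The state is a dict: "t": time; "joints": joint angles; "joint_velocities": joint speeds; "tau": joint torques, N m; "eef_pos": TCP position; "ee_rot": TCP orientation; "contact_force": force on the tool from outside, world axes, zero at the start; "moment": the same for the moment, N m; "finger_gap": finger opening in m.
Only numpy, scipy, OpenCV 4.12 (cv2) and the standard library are available. Lean on these libraries where they do the work, as an engineer would, in place of code of your own. Each camera call takes 0.05 s, during which the arm holds its last target. There are 200 camera calls.

## Working session

There is one attempt and no reset: what is moved stays moved. The work goes in short steps, Python scripts to look and compute and a tool call to move; the robot and the scene stay as the last step left them, time stands still between calls to the robot, and variables do not carry over. Pictures are saved under pics/ and viewed, about 12 in all and at most 16, crops included, and the job is handed in when it is done.

Besides the shell and the picture viewer there is one more tool, called after "Emit:" in YAML: its name, and indented under it one key for each argument. send_rows: Moves the arm, as the interface text tells. Shifts and turns lie within -1 to 1; 1 stands for 100 mm of shift or 180 degrees of turn. Its arguments: {"type":"object","properties":{"steps":{"type":"array","items":{"type":"number","minimum":-1,"maximum":1}},"hand":{"type":"number"},"squeeze":{"type":"number"}},"required":["steps"]}

```bash
mkdir -p pics; ls; python3 - <<'E'
from station import sensors,get_image,finder
import cv2,numpy as np
s=sensors.read_state();print({k:np.round(v,3).tolist() for k,v in s.items()})
for n in("top","side"):
    p=get_image(n);cv2.imwrite(f"pics/{n}0.png",p["img"]);print(n,p["K"].tolist(),np.round(p["camera_from_world"],4).tolist(),[k for k in p])
    for t in("case","lid_handle","lid_hinge","latch_knob","latch_pivot","plate_a","stack","bottle","mug"):
        print(t,[(np.round(d["uv"]).tolist(),round(d["score"],2)) for d in finder.pinpoint(p,t)])
E
```

```text
pics
{'t': 0.0, 'joints': [65.659, 5.012, 10.035, 95.1, 0.001, 90.001], 'joint_velocities': [0.104, -0.007, 0.053, 0.045, 0.046, -0.021], 'tau': [0.001, -52.039, 46.481, 0.016, 0.0, -0.0], 'eef_pos': [0.227, 0.501, 0.231], 'ee_rot': [[-0.911, 0.412, -0.001], [0.412, 0.911, -0.001], [0.0, -0.001, -1.0]], 'contact_force': [-0.526, -0.805, 0.69], 'moment': [-0.036, -0.009, -0.035], 'finger_gap': 0.085}
top [[385.302153844139, 0.0, 284.1216985554879], [0.0, 385.302153844139, 204.7650228963619], [0.0, 0.0, 1.0]] [[0.0286, -0.9991, 0.0303, 0.0576], [0.9842, 0.0334, 0.174, -0.5834], [-0.1748, 0.0248, 0.9843, -0.8321], [0.0, 0.0, 0.0, 1.0]] ['img', 'K', 'camera_from_world', 'shot']
case [([313.0, 226.0], 0.97)]
lid_handle [([316.0, 245.0], 0.83)]
lid_hinge [([309.0, 189.0], 0.67)]
latch_knob [([346.0, 235.0], 0.93)]
latch_pivot [([339.0, 268.0], 0.93)]
plate_a [([127.0, 187.0], 0.94), ([197.0, 205.0], 0.91), ([192.0, 288.0], 0.81), ([120.0, 263.0], 0.77), ([429.0, 284.0], 0.62)]
stack [([435.0, 218.0], 0.83)]
bottle [([337.0, 131.0], 0.7)]
mug [([215.0, 143.0], 0.91)]
side [[518.5829355424721, 0.0, 274.9502091526431], [0.0, 518.5829355424721, 210.4542005540933], [0.0, 0.0, 1.0]] [[0.9436, -0.3312, -0.0055, -0.5451], [0.2461, 0.6899, 0.6808, -0.2542], [-0.2216, -0.6437, 0.7325, -1.215], [0.0, 0.0, 0.0, 1.0]] ['img', 'K', 'camera_from_world', 'shot']
case [([259.0, 256.0], 0.66)]
lid_handle [([241.0, 234.0], 0.62)]
lid_hinge [([288.0, 231.0], 0.75)]
latch_knob [([251.0, 256.0], 0.66)]
latch_pivot [([227.0, 271.0], 0.63)]
plate_a [([182.0, 160.0], 0.86), ([247.0, 181.0], 0.74), ([241.0, 363.0], 0.61), ([178.0, 200.0], 0.58), ([241.0, 146.0], 0.57)]
stack [([313.0, 350.0], 0.62), ([259.0, 254.0], 0.26), ([246.0, 364.0], 0.22)]
bottle [([357.0, 247.0], 0.96)]
mug [([297.0, 178.0], 0.92)]
```

View pics/top0.png

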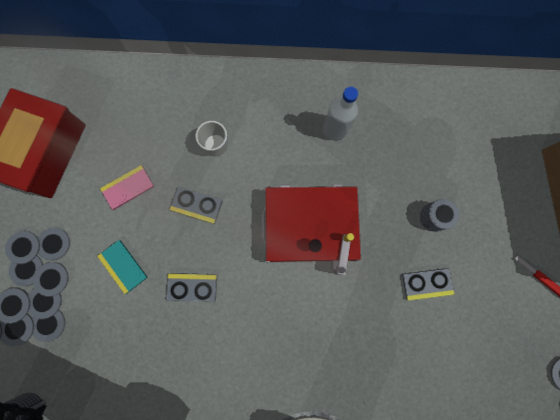

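View pics/side0.png

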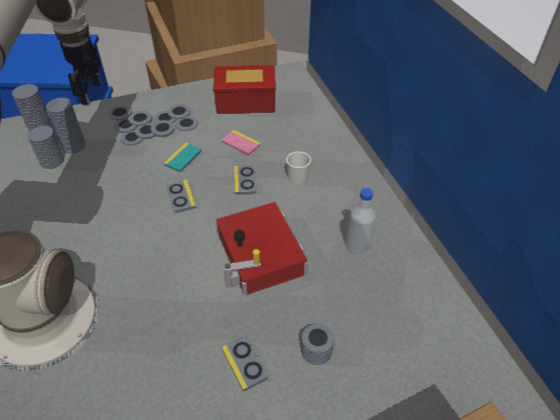

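```bash
cat > h.py <<'E'
import cv2,numpy as np
from station import sensors,get_image,finder
def proj(p,P):
    P=np.atleast_2d(P);T=np.array(p["camera_from_world"]);c=P@T[:3,:3].T+T[:3,3]
    q=np.c_[c[:,0],-c[:,1],-c[:,2]]@np.array(p["K"]).T
    return q[:,:2]/q[:,2:]
def unproj(p,uv,z):
    T=np.array(p["camera_from_world"]);R,t=T[:3,:3],T[:3,3];C=-R.T@t
    uv=np.atleast_2d(uv);d=np.c_[uv,np.ones(len(uv))]@np.linalg.inv(np.array(p["K"])).T
    d=(d*[1,-1,-1])@R
    return C+d*((z-C[2])/d[:,2])[:,None]
def tri(p1,u1,p2,u2):
    from scipy.optimize import least_squares
    r=least_squares(lambda X:np.r_[(proj(p1,X)-u1).ravel(),(proj(p2,X)-u2).ravel()],[.4,0,.05])
    return r.x,np.abs(r.fun).max()
def crop(p,c,r,k,name):
    x,y=map(int,c);i=p["img"][max(0,y-r):y+r,max(0,x-r):x+r]
    i=cv2.resize(i,None,fx=k,fy=k,interpolation=cv2.INTER_CUBIC)
    if name:cv2.imwrite(name,i)
    return i
def st():
    s=sensors.read_state();print("t",round(s["t"],2),"p",np.round(s["eef_pos"],4).tolist(),"y",np.round(s["ee_rot"][:2,1] if hasattr(s["ee_rot"],"shape") else [s["ee_rot"][0][1],s["ee_rot"][1][1]],3),"gap",round(s["finger_gap"],4),"F",np.round(s["contact_force"],1),"j",np.round(s["joints"],0))
    return s
E
python3 - <<'E'
from h import *
T=get_image("top");S=get_image("side")
for t in("case","lid_handle","lid_hinge","latch_knob","latch_pivot","stack","bottle","mug"):
    a=finder.pinpoint(T,t)[0]["uv"];b=finder.pinpoint(S,t)[0]["uv"]
    X,e=tri(T,np.array(a),S,np.array(b));print(t,np.round(X,4),round(e,1))
for p,n in((T,"T"),(S,"S")):
    hsv=cv2.cvtColor(p["img"],cv2.COLOR_BGR2HSV)
    y=cv2.inRange(hsv,(22,110,90),(35,255,255));m,l,s,c=cv2.connectedComponentsWithStats(y)
    for i in range(1,m):
        if s[i,4]>25:
            pts=np.argwhere(l==i)[:,::-1];w=unproj(p,pts,.012)[:,:2];(cx,cy),(a,b),th=cv2.minAreaRect((w*1000).astype(np.float32))
            print(n,"yel",np.round(c[i]),s[i,4],np.round([cx,cy,a,b,th],1))
    red=cv2.inRange(hsv,(0,150,60),(6,255,255))|cv2.inRange(hsv,(174,150,60),(180,255,255))
    m,l,s,c=cv2.connectedComponentsWithStats(red)
    if n=="T":
      for i in range(1,m):
        if s[i,4]>1000 and abs(c[i][0]-313)<20:
            w=unproj(p,np.argwhere(l==i)[:,::-1],.0635)[:,:2]
            print("lid",cv2.minAreaRect((w*1000).astype(np.float32)))
t=[crop(T,c,40,5,None) for c in((196,205),(191,288),(428,284))]
t2=[crop(S,c,40,5,None) for c in((244,180),(181,195),(245,363))]
i=np.vstack([np.hstack(t),np.hstack(t2)]);cv2.imwrite("pics/plates.png",cv2.resize(i,(798,532)))
E
```

```text
case [0.5385 0.0086 0.0151] 1.2
lid_handle [0.49   0.0047 0.0908] 2.6
lid_hinge [0.6225 0.0156 0.0626] 2.3
latch_knob [ 0.5062 -0.0618  0.0968] 1.3
latch_pivot [ 0.4418 -0.0497  0.0595] 1.1
stack [ 0.5661 -0.2907  0.005 ] 0.3
bottle [ 0.7905 -0.0526  0.0092] 3.6
mug [ 0.7329  0.2447 -0.003 ] 0.3
T yel [121. 178.] 167 [639.8 466.    9.  109.7  33.3]
T yel [192. 214.] 162 [558.1 292.1 108.2   8.3  74.7]
T yel [350. 236.] 50 [517.1 -82.2  16.6  16.9   1.8]
T yel [112. 273.] 203 [416.3 464.  110.4   9.9  40.3]
T yel [191. 276.] 204 [414.6 282.9   9.  107.7   1.6]
T yel [430. 295.] 201 [ 387.2 -270.3    9.6  110.2    8.7]
lid ((539.712890625, 11.744361877441406), (164.692138671875, 207.59701538085938), 3.0731735229492188)
S yel [245. 137.] 66 [642.4 467.4   7.8 107.6  33.1]
S yel [176. 153.] 71 [417.9 465.5 108.8   9.5  40.7]
S yel [236. 179.] 79 [560.  293.7 106.9   8.6  75.1]
S yel [189. 192.] 95 [416.5 283.9   9.1 109.5   0. ]
S yel [256. 256.] 73 [526.2  -1.   42.   15.4  71.9]
S yel [234. 366.] 226 [ 388.6 -269.2    9.8  109.2    8.1]
```

View pics/plates.png

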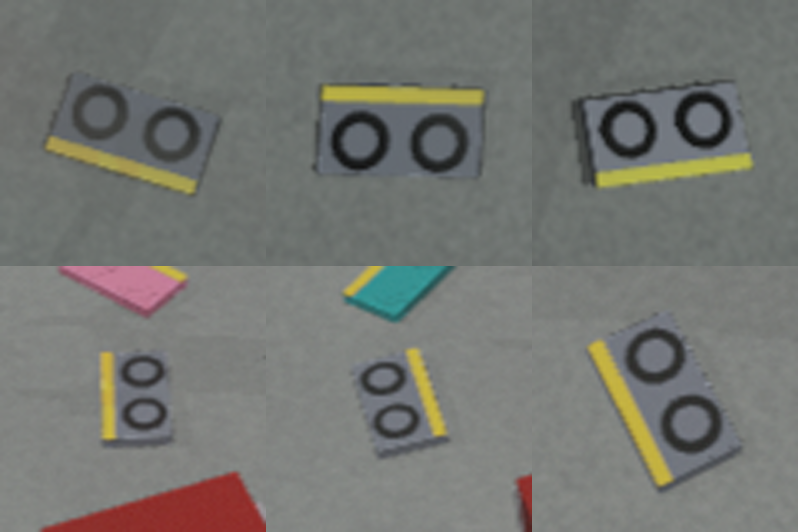

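```bash
python3 - <<'E'
from h import *
T=get_image("top");S=get_image("side")
hsv=cv2.cvtColor(T["img"],cv2.COLOR_BGR2HSV)
print("peg top",unproj(T,[350,236],.1135),"knob head top",unproj(T,finder.recognise(T,"lid_handle")[0]["uv"],.0985), finder.recognise(T,"lid_handle")[0])
# red lid fit by both cams
C=np.array([.5397,.0117]);a=np.radians(3.07);R=np.array([[np.cos(a),-np.sin(a)],[np.sin(a),np.cos(a)]])
f=lambda x,y,z:np.r_[C+R@[x,y],z]
for n,X in dict(handle=f(-.053,0,.0985),hinge=f(.083,0,.0555),pivot=f(-.105,-.06,.0735),peg0=f(-.035,-.06,.1135)).items(): print(n,np.round(X,4),proj(T,X).round(1),proj(S,X).round(1))
for sx in(-.083,.083):
  for sy in(-.105,.105): print(sx,sy,proj(T,f(sx,sy,.0635)).round(1),proj(S,f(sx,sy,.0635)).round(1))
i=S["img"].copy()
for sx in(-.083,.083):
  for sy in(-.105,.105): cv2.circle(i,tuple(proj(S,f(sx,sy,.0635))[0].round().astype(int).tolist()),1,(255,255,0),-1)
for X in(f(-.053,0,.0985),f(-.035,-.06,.1135),f(-.105,-.06,.0735)): cv2.circle(i,tuple(proj(S,X)[0].round().astype(int).tolist()),1,(255,0,255),-1)
j=T["img"].copy()
for X in(f(-.053,0,.0985),f(-.035,-.06,.1135),f(-.105,-.06,.0735)): cv2.circle(j,tuple(proj(T,X)[0].round().astype(int).tolist()),1,(255,0,255),-1)
cv2.imwrite("pics/case.png",np.hstack([cv2.resize(i[190:310,190:320],None,fx=3,fy=3),cv2.resize(j[170:290,250:380],None,fx=3,fy=3)]))
E
```

```text
peg top [[ 0.50804652 -0.06311395  0.1135    ]] knob head top [[0.53393408 0.02111957 0.0985    ]] {'uv': [309.6, 223.4], 'score': 0.66}
handle [0.4868 0.0089 0.0985] [[315.  245.6]] [[238.1 235.7]]
hinge [0.6226 0.0161 0.0555] [[310.6 187.6]] [[289.3 230.9]]
pivot [ 0.4381 -0.0538  0.0735] [[342.1 269.7]] [[226.5 267. ]]
peg0 [ 0.508  -0.0501  0.1135] [[343.8 235.8]] [[253.6 247.4]]
-0.083 -0.105 [[361.  259.2]] [[242.  281.1]]
-0.083 0.105 [[266.1 261.5]] [[214.3 219.2]]
0.083 -0.105 [[356.7 186. ]] [[306.7 259.2]]
0.083 0.105 [[264.9 187.6]] [[273.7 201.3]]
```

View pics/case.png

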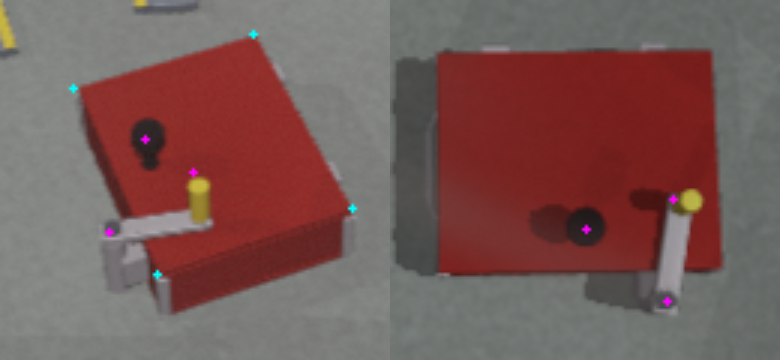

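Gasket plates by pixel in the top view: grey with rings and a yellow stripe at (196,205), (191,288) and (428,284). These three fit the description. The pink one at (127,187) and the turquoise one at (121,266) are look-alikes. The crop confirms this, and also that the latch peg is at (350,236). I'll now move above the peg.

Emit:
send_rows:
  steps: [0.47,-0.94,0,0,0,-0.057,0.47,-0.94,0,0,0,-0.057,0.47,-0.94,0,0,0,-0.057,0.47,-0.94,0,0,0,-0.057]
  hand: 70
  squeeze: 25

```text
t: 2.43
eef_pos: [0.275, 0.4042, 0.232]
ee_rot: [[-0.821, 0.57, 0.001], [0.57, 0.821, -0.0], [-0.001, 0.0, -1.0]]
contact_force: [-0.1, 0.1, 0.3]
finger_gap: 0.06
```

Emit:
send_rows:
  steps: [0.47,-0.94,0,0,0,-0.057,0.47,-0.94,0,0,0,-0.057,0.47,-0.94,0,0,0,-0.057,0.47,-0.94,0,0,0,-0.057]

```text
t: 2.77
eef_pos: [0.3233, 0.3075, 0.2326]
ee_rot: [[-0.705, 0.71, 0.002], [0.71, 0.705, -0.0], [-0.002, 0.001, -1.0]]
contact_force: [-0.1, 0.0, 0.4]
finger_gap: 0.0596
```

Emit:
send_rows:
  steps: [0.47,-0.94,0,0,0,-0.057,0.47,-0.94,0,0,0,-0.057,0.47,-0.94,0,0,0,-0.057,0.47,-0.94,0,0,0,-0.057]

```text
t: 3.1
eef_pos: [0.3716, 0.2112, 0.2328]
ee_rot: [[-0.564, 0.826, 0.003], [0.826, 0.564, -0.001], [-0.002, 0.002, -1.0]]
contact_force: [-0.4, 0.2, 0.4]
finger_gap: 0.0596
```

Emit:
send_rows:
  steps: [0.47,-0.94,0,0,0,-0.057,0.47,-0.94,0,0,0,-0.057,0.47,-0.94,0,0,0,-0.057,0.47,-0.94,0,0,0,-0.057]

```text
t: 3.43
eef_pos: [0.4201, 0.1153, 0.2326]
ee_rot: [[-0.406, 0.914, 0.003], [0.914, 0.406, -0.002], [-0.003, 0.002, -1.0]]
contact_force: [-0.5, 0.3, 0.4]
finger_gap: 0.0596
```

Emit:
send_rows:
  steps: [0.47,-0.94,0,0,0,-0.057,0.47,-0.94,0,0,0,-0.057,0.47,-0.94,0,0,0,-0.057,0.47,-0.94,0,0,0,-0.057]

```text
t: 3.77
eef_pos: [0.4686, 0.0196, 0.232]
ee_rot: [[-0.234, 0.972, 0.002], [0.972, 0.234, -0.003], [-0.003, 0.001, -1.0]]
contact_force: [0.5, 0.9, 0.0]
finger_gap: 0.0596
```

Emit:
send_rows:
  steps: [0.45,-0.9,0,0,0,-0.057,0.45,-0.9,0,0,0,-0.057,0.45,-0.9,0,0,0,-0.057,0.45,-0.9,0,0,0,-0.057,0.45,-0.9,0,0,0,-0.057]

```text
t: 4.18
eef_pos: [0.514, -0.0696, 0.2315]
ee_rot: [[-0.057, 0.998, 0.001], [0.998, 0.057, -0.003], [-0.003, 0.0, -1.0]]
contact_force: [-1.0, -0.2, -0.1]
finger_gap: 0.0598
```

Emit:
send_rows:
  steps: [-0.06,0.08,-0.4,0,0,-0.018,-0.06,0.08,-0.8,0,0,-0.018,-0.06,0.08,-0.9,0,0,-0.018,-0.06,0.08,-0.9,0,0,-0.018]

```text
t: 4.52
eef_pos: [0.5061, -0.0598, 0.139]
ee_rot: [[-0.003, 1.0, -0.005], [1.0, 0.003, -0.002], [-0.002, -0.005, -1.0]]
contact_force: [-0.0, 0.6, 0.2]
finger_gap: 0.0597
```

Emit:
send_rows:
  steps: [0,0,-0.2,0,0,0,0,0,-0.4,0,0,0,0,0,-0.57,0,0,0,0,0,-0.57,0,0,0,0,0,-0.57,0,0,0]

```text
t: 4.93
eef_pos: [0.5067, -0.0592, 0.0839]
ee_rot: [[-0.004, 1.0, -0.004], [1.0, 0.004, -0.002], [-0.002, -0.004, -1.0]]
contact_force: [-0.4, -0.1, 0.3]
finger_gap: 0.0599
```

Emit:
send_rows:
  steps: [0,0,0,0,0,0,0,0,0,0,0,0,0,0,0,0,0,0,0,0,0,0,0,0,0,0,0,0,0,0,0,0,0,0,0,0,0,0,0,0,0,0]
  hand: 0
  squeeze: 25

```text
t: 5.52
eef_pos: [0.5079, -0.0593, 0.0853]
ee_rot: [[-0.004, 1.0, -0.0], [1.0, 0.004, -0.002], [-0.002, -0.0, -1.0]]
contact_force: [4.1, 0.4, 5.9]
finger_gap: 0.0151
```

Emit:
send_rows:
  steps: [-0.015,-0.08,0,0,0,0,-0.04,-0.155,0,0,0,0,-0.075,-0.24,0,0,0,0,-0.122,-0.317,0,0,0,0,-0.18,-0.388,0,0,0,0,-0.245,-0.451,0,0,0,0,-0.32,-0.505,0,0,0,0,-0.4,-0.55,0,0,0,0,-0.485,-0.583,0,0,0,0,-0.573,-0.604,0,0,0,0,-0.66,-0.615,0,0,0,0,-0.66,-0.615,0,0,0,0]

```text
t: 6.52
eef_pos: [0.4408, -0.1227, 0.0856]
ee_rot: [[-0.002, 1.0, -0.0], [1.0, 0.002, -0.004], [-0.004, -0.0, -1.0]]
contact_force: [1.5, -6.5, 0.1]
finger_gap: 0.015
```

Emit:
send_rows:
  steps: [-0.02,0,0,0,0,0,-0.02,0,0,0,0,0,-0.02,0,0,0,0,0]

```text
t: 6.77
eef_pos: [0.4383, -0.1231, 0.0856]
ee_rot: [[-0.002, 1.0, -0.001], [1.0, 0.002, -0.005], [-0.005, -0.001, -1.0]]
contact_force: [-0.4, -1.5, -0.1]
finger_gap: 0.015
```

```bash
python3 - <<'E'
from h import *
T=get_image("top")
st()
hsv=cv2.cvtColor(T["img"],cv2.COLOR_BGR2HSV)
print([(d["uv"],d["score"]) for n in("latch_knob","latch_pivot") for d in finder.pinpoint(T,n)[:1]])
crop(T,(330,260),60,5,"pics/latch.png")
E
```

```text
t 6.82 p [0.4385, -0.1231, 0.0856] y [1.    0.002] gap 0.0151 F [-0.5 -2.4  0.5] j [-15.  -8. -19.  79.  -0.  74.]
[([372.3, 270.8], 0.58), ([341.9, 266.8], 0.87)]
```

View pics/latch.png

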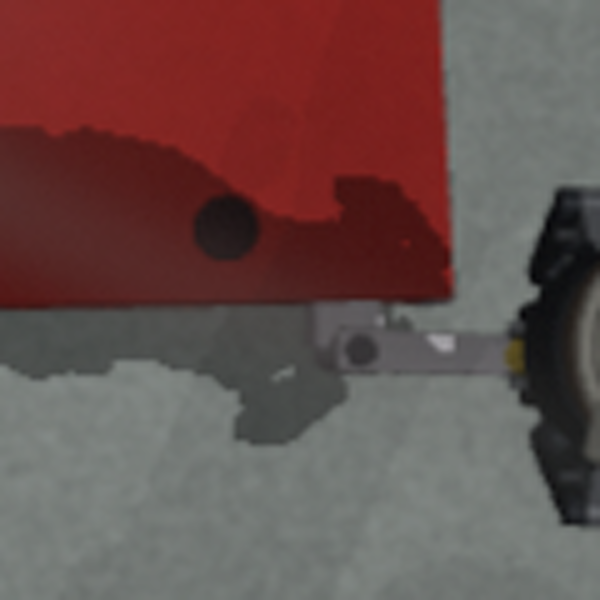

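Emit:
send_rows:
  steps: [0,0,0,0,0,0,0,0,0,0,0,0,0,0,0,0,0,0,0,0,0,0,0,0,0,0,0.2,0,0,0,0,0,0.5,0,0,0,0,0,0.9,0,0,0,0,0,0.9,0,0,0,0,0,0.9,0,0,0]
  hand: 60

```text
t: 7.67
eef_pos: [0.4398, -0.1233, 0.1778]
ee_rot: [[-0.002, 1.0, 0.003], [1.0, 0.002, -0.006], [-0.006, 0.003, -1.0]]
contact_force: [-0.3, -0.1, -0.6]
finger_gap: 0.0511
```

Emit:
send_rows:
  steps: [0.25,0.66,0,0,0,0.26,0.25,0.66,0,0,0,0.26,0.25,0.66,0,0,0,0.26,0.25,0.66,0,0,0,0.26,0.25,0.66,0,0,0,0.26,0.25,0.66,0,0,0,0.26,0.25,0.66,0,0,0,0.26,0.25,0.66,0,0,0,0.26]

```text
t: 8.33
eef_pos: [0.4643, -0.0572, 0.1766]
ee_rot: [[-0.733, 0.681, 0.005], [0.681, 0.733, -0.002], [-0.005, 0.002, -1.0]]
contact_force: [0.4, -0.7, -0.0]
finger_gap: 0.0511
```

Emit:
send_rows:
  steps: [0.23,0.65,0,0,0,0.256,0.23,0.65,0,0,0,0.256,0.23,0.65,0,0,0,0.256,0.23,0.65,0,0,0,0.256,0.23,0.65,0,0,0,0.256,0.23,0.65,0,0,0,0.256,0.23,0.65,0,0,0,0.256,0.23,0.65,0,0,0,0.256,0.23,0.65,0,0,0,0.256]

```text
t: 9.08
eef_pos: [0.487, 0.0079, 0.1759]
ee_rot: [[-0.999, -0.052, 0.004], [-0.052, 0.999, 0.002], [-0.004, 0.002, -1.0]]
contact_force: [0.2, 0.4, 0.5]
finger_gap: 0.0514
```

Emit:
send_rows:
  steps: [0,0,-0.3,0,0,0,0,0,-0.6,0,0,0,0,0,-0.85,0,0,0,0,0,-0.96,0,0,0,0,0,-0.96,0,0,0,0,0,-0.96,0,0,0]

```text
t: 9.58
eef_pos: [0.487, 0.0079, 0.0804]
ee_rot: [[-0.999, -0.05, 0.003], [-0.05, 0.999, 0.002], [-0.004, 0.002, -1.0]]
contact_force: [-0.2, -0.1, 0.5]
finger_gap: 0.0512
```

Emit:
send_rows:
  steps: [0,0,0,0,0,0,0,0,0,0,0,0,0,0,0,0,0,0,0,0,0,0,0,0,0,0,0,0,0,0,0,0,0,0,0,0]
  hand: 0
  squeeze: 40

```text
t: 10.08
eef_pos: [0.4879, 0.0098, 0.0827]
ee_rot: [[-0.999, -0.051, 0.006], [-0.051, 0.999, 0.007], [-0.007, 0.006, -1.0]]
contact_force: [-2.7, 10.8, 6.5]
finger_gap: 0.0261
```

Emit:
send_rows:
  steps: [0.043,0.002,0.117,0,0,0,0.096,0.005,0.23,0,0,0,0.158,0.008,0.337,0,0,0,0.229,0.012,0.439,0,0,0,0.309,0.017,0.534,0,0,0,0.398,0.021,0.622,0,0,0,0.493,0.026,0.702,0,0,0,0.595,0.032,0.773,0,0,0,0.703,0.038,0.835,0,0,0,0.815,0.044,0.888,0,0,0,0.932,0.05,0.93,0,0,0,0.932,0.05,0.93,0,0,0]

```text
t: 11.08
eef_pos: [0.5826, 0.0144, 0.1771]
ee_rot: [[-0.999, -0.05, 0.008], [-0.05, 0.999, 0.006], [-0.008, 0.005, -1.0]]
contact_force: [0.4, -3.0, 3.5]
finger_gap: 0.0263
```

Emit:
send_rows:
  steps: [0.1,0.005,0.02,0,0,0,0.225,0.012,0.04,0,0,0,0.35,0.019,0.05,0,0,0,0.47,0.025,0.05,0,0,0,0.6,0.032,0.04,0,0,0,0.72,0.039,0.02,0,0,0,0.84,0.045,-0.013,0,0,0,0.957,0.051,-0.056,0,0,0,0.957,0.051,-0.056,0,0,0,0.957,0.051,-0.056,0,0,0,0.957,0.051,-0.056,0,0,0]

```text
t: 12.0
eef_pos: [0.6792, 0.0188, 0.173]
ee_rot: [[-0.999, -0.05, 0.012], [-0.049, 0.999, 0.005], [-0.012, 0.004, -1.0]]
contact_force: [3.5, -4.2, 1.2]
finger_gap: 0.0259
```

```bash
python3 - <<'E'
from h import *
S=get_image("side");st();cv2.imwrite("pics/open.png",S["img"])
E
```

```text
t 12.05 p [0.6791, 0.0188, 0.1731] y [-0.05   0.999] gap 0.0265 F [ 2.6 -3.8  1.7] j [ 1. 22. 24. 91.  0. -1.]
```

View pics/open.png

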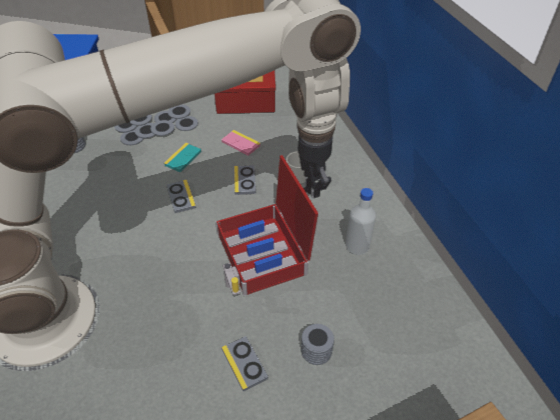

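Emit:
send_rows:
  steps: [0,0,0,0,0,0,0,0,0,0,0,0,0,0,0,0,0,0,0,0,0,0,0,0,0,0,0,0,0,0,0,0,0.3,0,0,0,0,0,0.7,0,0,0,0,0,1,0,0,0,0,0,1,0,0,0,0,0,1,0,0,0]
  hand: 60

```text
t: 12.88
eef_pos: [0.6798, 0.0189, 0.2753]
ee_rot: [[-0.999, -0.05, 0.016], [-0.05, 0.999, 0.005], [-0.016, 0.004, -1.0]]
contact_force: [0.0, -1.1, 0.2]
finger_gap: 0.0512
```

Emit:
send_rows:
  steps: [-0.2,0,0.3,0,0,0,-0.6,0,0.3,0,0,0,-1,0,0.3,0,0,0,-1,0,0.3,0,0,0]

```text
t: 13.22
eef_pos: [0.5726, 0.0189, 0.3038]
ee_rot: [[-0.999, -0.05, 0.009], [-0.05, 0.999, 0.005], [-0.009, 0.004, -1.0]]
contact_force: [-0.0, -0.0, -0.6]
finger_gap: 0.0516
```

Emit:
send_rows:
  steps: [-1,0,0,0,0,0,-1,0,0,0,0,0,-1,0,0,0,0,0,-1,0,0,0,0,0]

```text
t: 13.55
eef_pos: [0.4687, 0.0189, 0.3039]
ee_rot: [[-0.999, -0.05, 0.008], [-0.05, 0.999, 0.005], [-0.008, 0.005, -1.0]]
contact_force: [-0.9, -0.6, -0.5]
finger_gap: 0.0516
```

Emit:
send_rows:
  steps: [-1,0,0,0,0,0,-1,0,0,0,0,0,-1,0,0,0,0,0,-1,0,0,0,0,0]

```text
t: 13.88
eef_pos: [0.3657, 0.0189, 0.304]
ee_rot: [[-0.999, -0.05, 0.008], [-0.05, 0.999, 0.005], [-0.008, 0.005, -1.0]]
contact_force: [-0.1, -0.4, 0.8]
finger_gap: 0.0511
```

```bash
cat >> h.py <<'E'
def blobs(p,lo,hi,z,amin=15):
    m=cv2.inRange(cv2.cvtColor(p["img"],cv2.COLOR_BGR2HSV),lo,hi);n,l,s,c=cv2.connectedComponentsWithStats(m);o=[]
    for i in range(1,n):
        if s[i,4]>=amin:
            w=unproj(p,np.argwhere(l==i)[:,::-1],z)[:,:2]
            (x,y),(a,b),t=cv2.minAreaRect((w*1000).astype(np.float32))
            if a<b: t,a,b=t+90,b,a
            o.append((np.round(c[i]).tolist(),int(s[i,4]),np.round([x,y,a,b,t],1).tolist()))
    return o
YEL=((22,110,90),(35,255,255));BLU=((105,150,60),(125,255,255))
E
python3 - <<'E'
from h import *
st();T=get_image("top");cv2.imwrite("pics/top2.png",T["img"])
for b in blobs(T,*BLU,.049): 
    if 250<b[0][0]<380 and 150<b[0][1]<300: print("fin",b)
for b in blobs(T,*YEL,.012): print("yel",b)
print([(np.round(d["uv"],1).tolist(),round(d["score"],2),unproj(T,d["uv"],.005).round(4).tolist()) for d in finder.pinpoint(T,"bar_a")])
E
```

```text
t 13.88 p [0.3657, 0.0189, 0.304] y [-0.05   0.999] gap 0.0511 F [-0.1 -0.4  0.8] j [  3. -18.  -2. 105.   0.  -0.]
fin ([284.0, 224.0], 127, [536.2, 74.7, 66.3, 9.1, 1.7])
fin ([312.0, 224.0], 148, [538.3, 11.0, 66.7, 9.2, 0.9])
fin ([336.0, 225.0], 181, [540.0, -43.5, 66.7, 14.2, 3.6])
yel ([121.0, 178.0], 166, [639.5, 466.3, 108.9, 9.0, 123.3])
yel ([192.0, 214.0], 160, [558.1, 292.1, 108.2, 8.3, 74.7])
yel ([112.0, 273.0], 209, [416.0, 463.6, 109.5, 9.5, 40.5])
yel ([377.0, 270.0], 59, [438.6, -146.0, 25.4, 16.2, 102.7])
yel ([191.0, 276.0], 200, [414.6, 282.9, 107.7, 9.0, 91.6])
yel ([434.0, 294.0], 165, [388.1, -276.2, 97.4, 9.5, 98.4])
[([286.4, 226.8], 0.94, [[0.5362, 0.0677, 0.005]]), ([311.4, 227.7], 0.81, [[0.5359, 0.0079, 0.005]]), ([375.8, 270.5], 0.71, [[0.4395, -0.1458, 0.005]]), ([330.8, 226.7], 0.67, [[0.5398, -0.0386, 0.005]])]
```

View pics/top2.png

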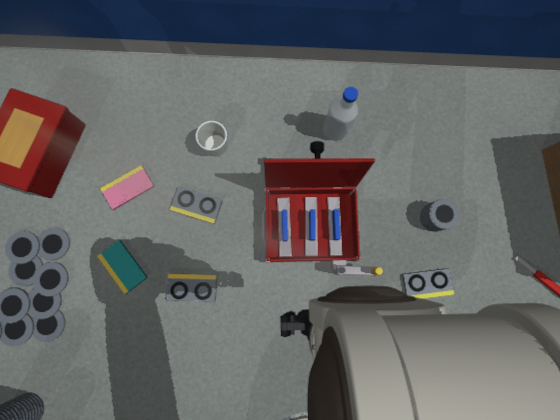

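Emit:
send_rows:
  steps: [0.88,-0.34,-0.5,0,0,0,0.88,-0.34,-0.5,0,0,0,0.88,-0.34,-0.5,0,0,0,0.88,-0.34,-0.5,0,0,0]
  hand: 46
  squeeze: 60

```text
t: 14.32
eef_pos: [0.4594, -0.0162, 0.2481]
ee_rot: [[-0.999, -0.049, 0.002], [-0.049, 0.999, 0.005], [-0.002, 0.005, -1.0]]
contact_force: [0.3, 0.5, -0.6]
finger_gap: 0.0389
```

Emit:
send_rows:
  steps: [0.85,-0.33,-0.9,0,0,0,0.85,-0.33,-0.9,0,0,0,0.85,-0.33,-0.9,0,0,0,0.85,-0.33,-0.9,0,0,0,0.85,-0.33,-0.9,0,0,0]

```text
t: 14.73
eef_pos: [0.5444, -0.0496, 0.1538]
ee_rot: [[-0.999, -0.048, -0.005], [-0.048, 0.999, 0.006], [0.004, 0.006, -1.0]]
contact_force: [-0.2, -0.6, 0.4]
finger_gap: 0.0389
```

```bash
python3 - <<'E'
from h import *
st()
E
```

```text
t 14.73 p [0.5444, -0.0496, 0.1538] y [-0.048  0.999] gap 0.0389 F [-0.2 -0.6  0.4] j [-5.  4.  0. 87.  0. -8.]
```

Emit:
send_rows:
  steps: [-0.02,0.01,-0.3,0,0,0,-0.02,0.01,-0.6,0,0,0,-0.02,0.01,-0.8,0,0,0,-0.02,0.01,-0.85,0,0,0,-0.02,0.01,-0.85,0,0,0]

```text
t: 15.15
eef_pos: [0.5417, -0.0482, 0.0688]
ee_rot: [[-0.999, -0.048, -0.006], [-0.048, 0.999, 0.006], [0.006, 0.006, -1.0]]
contact_force: [-0.1, -0.2, 0.5]
finger_gap: 0.0389
```

Emit:
send_rows:
  steps: [0,0,-0.2,0,0,0,0,0,-0.4,0,0,0,0,0,-0.49,0,0,0,0,0,-0.49,0,0,0,0,0,-0.49,0,0,0]

```text
t: 15.57
eef_pos: [0.5422, -0.0482, 0.0213]
ee_rot: [[-0.999, -0.048, -0.005], [-0.048, 0.999, 0.006], [0.005, 0.006, -1.0]]
contact_force: [-0.4, -0.3, 0.1]
finger_gap: 0.0395
```

Emit:
send_rows:
  steps: [0,0,0,0,0,0,0,0,0,0,0,0,0,0,0,0,0,0,0,0,0,0,0,0,0,0,0,0,0,0,0,0,0,0,0,0]
  hand: 0

```text
t: 16.07
eef_pos: [0.5433, -0.0481, 0.0233]
ee_rot: [[-0.999, -0.049, -0.002], [-0.049, 0.999, 0.006], [0.002, 0.006, -1.0]]
contact_force: [-0.6, 1.5, 6.5]
finger_gap: 0.0113
```

Emit:
send_rows:
  steps: [0,0,0.2,0,0,0,0,0,0.4,0,0,0,0,0,0.7,0,0,0,0,0,1,0,0,0,0,0,1,0,0,0,0,0,1,0,0,0]

```text
t: 16.57
eef_pos: [0.5444, -0.0483, 0.1254]
ee_rot: [[-0.999, -0.049, 0.002], [-0.049, 0.999, 0.005], [-0.002, 0.005, -1.0]]
contact_force: [-0.4, -0.5, -3.2]
finger_gap: 0.0108
```

Emit:
send_rows:
  steps: [0,0,0.5,0,0,0,0,0,0.5,0,0,0,-0.6,-0.75,0.5,0,0,-0.156,-0.6,-0.75,0.5,0,0,-0.156,-0.6,-0.75,0.5,0,0,-0.156,-0.6,-0.75,0.5,0,0,-0.156,-0.6,-0.75,0.5,0,0,-0.156]

```text
t: 17.15
eef_pos: [0.4838, -0.1241, 0.1747]
ee_rot: [[-0.901, 0.434, 0.004], [0.434, 0.901, 0.004], [-0.002, 0.005, -1.0]]
contact_force: [0.5, 0.3, -2.9]
finger_gap: 0.0109
```

Emit:
send_rows:
  steps: [-0.6,-0.75,0,0,0,-0.156,-0.6,-0.75,0,0,0,-0.156,-0.6,-0.75,0,0,0,-0.156,-0.6,-0.75,0,0,0,-0.156,-0.6,-0.75,0,0,0,-0.156]

```text
t: 17.57
eef_pos: [0.4236, -0.1995, 0.1741]
ee_rot: [[-0.588, 0.809, 0.005], [0.809, 0.588, 0.002], [-0.001, 0.005, -1.0]]
contact_force: [0.9, 1.2, -3.2]
finger_gap: 0.0108
```

Emit:
send_rows:
  steps: [-0.6,-0.75,0,0,0,-0.156,-0.6,-0.75,0,0,0,-0.156,-0.6,-0.75,0,0,0,-0.156,-0.6,-0.75,0,0,0,-0.156,-0.6,-0.75,0,0,0,-0.156,-0.6,-0.75,0,0,0,-0.156]

```text
t: 18.07
eef_pos: [0.3641, -0.2741, 0.1736]
ee_rot: [[-0.147, 0.989, 0.005], [0.989, 0.147, -0.0], [-0.001, 0.005, -1.0]]
contact_force: [0.4, 0.8, -3.9]
finger_gap: 0.011
```

```bash
python3 - <<'E'
from h import *
st();T=get_image("top");S=get_image("side")
for n,p in(("T",T),("S",S)):
  for b in blobs(p,*YEL,.012): print(n,"yel",b)
E
```

```text
t 18.07 p [0.3641, -0.2741, 0.1736] y [0.989 0.147] gap 0.011 F [ 0.4  0.8 -3.9] j [-37.  -9. -10.  89.   0.  44.]
T yel ([121.0, 178.0], 165, [639.7, 465.9, 109.8, 8.9, 123.1])
T yel ([192.0, 214.0], 156, [557.9, 292.2, 108.2, 8.1, 74.6])
T yel ([112.0, 273.0], 202, [416.4, 464.1, 110.0, 9.9, 40.3])
T yel ([377.0, 271.0], 61, [438.5, -145.5, 25.4, 16.2, 102.7])
T yel ([191.0, 276.0], 204, [414.6, 282.9, 107.7, 9.0, 91.6])
T yel ([430.0, 295.0], 200, [387.4, -270.2, 109.4, 9.7, 98.3])
S yel ([245.0, 137.0], 66, [642.4, 467.4, 107.6, 7.8, 123.1])
S yel ([236.0, 178.0], 81, [559.8, 293.9, 107.2, 9.1, 75.1])
S yel ([235.0, 284.0], 84, [450.9, -64.0, 41.4, 15.3, 79.8])
S yel ([239.0, 377.0], 108, [392.9, -297.7, 51.5, 9.5, 98.4])
```

Emit:
send_rows:
  steps: [-0.01,0,-0.3,0,0,0,-0.01,0,-0.6,0,0,0,-0.01,0,-0.95,0,0,0,-0.01,0,-0.95,0,0,0,-0.01,0,-0.95,0,0,0]

```text
t: 18.58
eef_pos: [0.3626, -0.2727, 0.0779]
ee_rot: [[-0.15, 0.989, 0.002], [0.989, 0.15, 0.002], [0.001, 0.003, -1.0]]
contact_force: [-0.4, -0.3, -3.0]
finger_gap: 0.0107
```

Emit:
send_rows:
  steps: [0,0,-0.2,0,0,0,0,0,-0.4,0,0,0,0,0,-0.55,0,0,0,0,0,-0.55,0,0,0,0,0,-0.55,0,0,0,0,0,-0.55,0,0,0]

```text
t: 19.08
eef_pos: [0.3639, -0.2734, 0.0255]
ee_rot: [[-0.151, 0.988, 0.005], [0.988, 0.151, 0.0], [-0.001, 0.005, -1.0]]
contact_force: [0.5, -1.2, -2.5]
finger_gap: 0.0112
```

```bash
python3 - <<'E'
from h import *
st();T=get_image("top");S=get_image("side")
for n,p in(("T",T),("S",S)):
  for b in blobs(p,*BLU,.045):
    if b[1]<600: print(n,"blu",b)
E
```

```text
t 19.08 p [0.3639, -0.2734, 0.0255] y [0.988 0.151] gap 0.0112 F [ 0.5 -1.2 -2.5] j [-37.  -7. -25.  72.   0.  44.]
T blu ([350.0, 94.0], 175, [861.2, -76.8, 40.0, 32.8, 155.1])
T blu ([284.0, 224.0], 127, [536.7, 74.6, 66.7, 9.2, 1.7])
T blu ([312.0, 224.0], 148, [538.8, 10.6, 67.0, 9.2, 0.9])
T blu ([431.0, 308.0], 121, [361.3, -258.9, 55.6, 12.8, 97.5])
S blu ([482.0, 49.0], 15, [1620.8, 623.6, 37.2, 18.0, 55.6])
S blu ([350.0, 109.0], 21, [993.4, 449.4, 28.0, 27.8, 144.4])
S blu ([366.0, 194.0], 108, [871.9, 80.5, 43.5, 27.5, 64.2])
S blu ([253.0, 228.0], 217, [536.8, 64.7, 71.1, 33.0, 4.3])
S blu ([260.0, 246.0], 262, [539.9, 1.2, 70.3, 32.2, 0.9])
S blu ([225.0, 371.0], 127, [366.9, -286.7, 61.7, 11.3, 94.3])
```

Emit:
send_rows:
  steps: [0,0,-0.03,0,0,0,0,0,-0.06,0,0,0,0,0,-0.06,0,0,0,0,0,-0.06,0,0,0]

```text
t: 19.52
eef_pos: [0.3636, -0.2733, 0.0189]
ee_rot: [[-0.151, 0.989, 0.004], [0.989, 0.151, 0.0], [-0.0, 0.004, -1.0]]
contact_force: [0.0, 0.0, -3.1]
finger_gap: 0.011
```

Emit:
send_rows:
  steps: [0,0,-0.01,0,0,0,0,0,-0.01,0,0,0,0,0,-0.01,0,0,0,0,0,-0.01,0,0,0]

```text
t: 19.85
eef_pos: [0.3637, -0.2734, 0.0183]
ee_rot: [[-0.151, 0.989, 0.005], [0.989, 0.151, -0.0], [-0.001, 0.005, -1.0]]
contact_force: [-1.1, 0.7, 4.9]
finger_gap: 0.0107
```

Emit:
send_rows:
  steps: [0.01,0.0015,0,0,0,0,0.02,0.003,0,0,0,0,0.03,0.005,0,0,0,0,0.03,0.005,0,0,0,0,0.03,0.005,0,0,0,0]

```text
t: 20.27
eef_pos: [0.3668, -0.273, 0.0183]
ee_rot: [[-0.151, 0.989, 0.005], [0.989, 0.151, -0.0], [-0.001, 0.005, -1.0]]
contact_force: [-1.4, 0.1, 1.7]
finger_gap: 0.0107
```

Emit:
send_rows:
  steps: [0.01,0.0015,0,0,0,0,0.02,0.003,0,0,0,0,0.02,0.003,0,0,0,0]

```text
t: 20.52
eef_pos: [0.3689, -0.2726, 0.0183]
ee_rot: [[-0.151, 0.989, 0.005], [0.989, 0.151, -0.0], [-0.001, 0.005, -1.0]]
contact_force: [-1.2, 0.3, 1.8]
finger_gap: 0.011
```

Emit:
send_rows:
  steps: [0.01,0.0015,0,0,0,0,0.015,0.002,0,0,0,0,0.015,0.002,0,0,0,0]

```text
t: 20.77
eef_pos: [0.3694, -0.2726, 0.0183]
ee_rot: [[-0.151, 0.989, 0.002], [0.989, 0.151, -0.001], [-0.001, 0.002, -1.0]]
contact_force: [-8.9, -2.0, 6.6]
finger_gap: 0.0111
```

Emit:
send_rows:
  steps: [0.01,0.0015,0,0,0,0,0.015,0.002,0,0,0,0,0.015,0.002,0,0,0,0]

```text
t: 21.02
eef_pos: [0.3698, -0.2725, 0.0183]
ee_rot: [[-0.15, 0.989, -0.0], [0.989, 0.15, -0.001], [-0.001, -0.0, -1.0]]
contact_force: [-10.3, -1.2, 7.1]
finger_gap: 0.011
```

```bash
python3 - <<'E'
from h import *
st();T=get_image("top");S=get_image("side")
for n,p in(("T",T),("S",S)):
  for b in blobs(p,*YEL,.012): print(n,"yel",b)
cv2.imwrite("pics/p3.png",np.hstack([crop(T,(430,295),40,5,None),crop(S,(240,365),40,5,None)]))
E
```

```text
t 21.02 p [0.3698, -0.2725, 0.0183] y [0.989 0.15 ] gap 0.011 F [-10.3  -1.2   7.1] j [-36.  -6. -25.  71.  -0.  45.]
T yel ([121.0, 178.0], 166, [639.8, 466.0, 109.7, 9.0, 123.3])
T yel ([192.0, 214.0], 155, [557.8, 292.2, 108.1, 8.0, 74.4])
T yel ([112.0, 273.0], 201, [416.4, 464.1, 110.0, 9.9, 40.3])
T yel ([376.0, 271.0], 65, [438.3, -144.5, 23.8, 13.8, 91.7])
T yel ([191.0, 276.0], 203, [414.6, 282.9, 107.7, 9.0, 91.6])
T yel ([420.0, 296.0], 122, [384.9, -248.7, 66.8, 10.0, 98.3])
S yel ([245.0, 137.0], 66, [642.4, 467.4, 107.6, 7.8, 123.1])
S yel ([176.0, 153.0], 67, [417.7, 465.8, 108.8, 8.8, 39.8])
S yel ([236.0, 179.0], 79, [560.0, 293.7, 106.9, 8.6, 75.1])
S yel ([185.0, 182.0], 17, [416.0, 328.5, 20.4, 8.3, 89.8])
S yel ([239.0, 376.0], 124, [393.1, -293.0, 60.9, 9.5, 98.1])
```

View pics/p3.png

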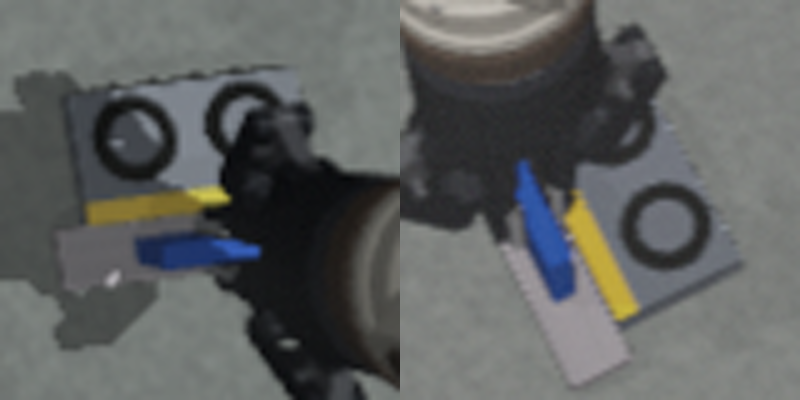

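Emit:
send_rows:
  steps: [0,0,0,0,0,0,0,0,0,0,0,0,0,0,0,0,0,0,0,0,0,0,0,0,0,0,0,0,0,0,0,0,0.1,0,0,0,0,0,0.3,0,0,0,0,0,0.6,0,0,0,0,0,1,0,0,0,0,0,1,0,0,0]
  hand: 46

```text
t: 21.95
eef_pos: [0.372, -0.2741, 0.126]
ee_rot: [[-0.15, 0.989, 0.008], [0.989, 0.15, -0.007], [-0.008, 0.007, -1.0]]
contact_force: [1.0, 0.8, 0.8]
finger_gap: 0.0389
```

Emit:
send_rows:
  steps: [0.2,0.4,0.5,0,0,0,0.57,0.95,0.6,0,0,0.156,0.57,0.95,0.6,0,0,0.156,0.57,0.95,0.6,0,0,0.156,0.57,0.95,0.6,0,0,0.156]

```text
t: 22.37
eef_pos: [0.4309, -0.1772, 0.1884]
ee_rot: [[-0.606, 0.796, 0.013], [0.796, 0.606, -0.003], [-0.01, 0.009, -1.0]]
contact_force: [0.6, -0.9, -0.3]
finger_gap: 0.0392
```

Emit:
send_rows:
  steps: [0.57,0.95,0,0,0,0.156,0.57,0.95,0,0,0,0.156,0.57,0.95,0,0,0,0.156,0.57,0.95,0,0,0,0.156,0.57,0.95,0,0,0,0.156]

```text
t: 22.78
eef_pos: [0.4886, -0.0808, 0.1888]
ee_rot: [[-0.912, 0.409, 0.014], [0.409, 0.912, 0.004], [-0.011, 0.009, -1.0]]
contact_force: [0.3, -0.2, 0.2]
finger_gap: 0.0394
```

Emit:
send_rows:
  steps: [0.56,0.95,0,0,0,0.156,0.56,0.95,0,0,0,0.156,0.56,0.95,0,0,0,0.156,0.56,0.95,0,0,0,0.156,0.56,0.95,0,0,0,0.156]

```text
t: 23.2
eef_pos: [0.5448, 0.0147, 0.1888]
ee_rot: [[-0.997, -0.072, 0.01], [-0.072, 0.997, 0.01], [-0.01, 0.009, -1.0]]
contact_force: [-0.3, -0.1, -0.4]
finger_gap: 0.0395
```

```bash
python3 - <<'E'
from h import *
st();T=get_image("top");S=get_image("side")
for n,p in(("T",T),("S",S)):
  for b in blobs(p,*YEL,.012): print(n,"yel",b)
  for b in blobs(p,*BLU,.044):
    if b[1]<600 and b[0][1]>200: print(n,"blu",b)
E
```

```text
t 23.2 p [0.5448, 0.0147, 0.1888] y [-0.072  0.997] gap 0.0395 F [-0.3 -0.1 -0.4] j [ 1.  3.  3. 90.  1. -3.]
T yel ([121.0, 178.0], 170, [639.8, 466.0, 109.8, 9.2, 123.1])
T yel ([192.0, 214.0], 153, [558.0, 292.1, 106.6, 8.2, 74.7])
T yel ([112.0, 273.0], 205, [416.2, 464.0, 110.4, 9.9, 40.5])
T yel ([191.0, 276.0], 205, [414.6, 282.9, 107.7, 9.0, 91.6])
T blu ([284.0, 225.0], 124, [535.7, 74.6, 64.4, 9.2, 1.7])
T blu ([312.0, 228.0], 110, [530.7, 10.3, 50.6, 9.2, 1.0])
S yel ([176.0, 153.0], 69, [417.9, 465.5, 108.8, 9.4, 40.6])
S yel ([236.0, 178.0], 83, [559.6, 293.8, 106.9, 9.5, 75.1])
S yel ([189.0, 192.0], 96, [416.5, 283.9, 109.5, 10.0, 90.6])
S yel ([235.0, 284.0], 83, [451.9, -64.4, 41.7, 14.6, 73.9])
S yel ([234.0, 367.0], 224, [389.8, -269.0, 109.3, 9.7, 98.4])
S blu ([251.0, 229.0], 258, [536.5, 65.5, 71.8, 34.7, 2.9])
S blu ([260.0, 246.0], 265, [539.7, 2.0, 71.6, 32.1, 1.5])
S blu ([226.0, 367.0], 192, [370.1, -280.1, 80.1, 12.0, 98.9])
```

Emit:
send_rows:
  steps: [-0.045,-0.032,-0.3,-0.003,0.003,-0.007,-0.045,-0.032,-0.6,-0.003,0.003,-0.007,-0.045,-0.032,-0.9,-0.003,0.003,-0.007,-0.045,-0.032,-1,-0.003,0.003,-0.007,-0.045,-0.032,-1,-0.003,0.003,-0.007]

```text
t: 23.72
eef_pos: [0.5379, 0.0092, 0.0869]
ee_rot: [[-0.999, -0.034, -0.003], [-0.034, 0.999, -0.0], [0.003, -0.0, -1.0]]
contact_force: [-0.7, 0.6, 0.1]
finger_gap: 0.0396
```

Emit:
send_rows:
  steps: [0,0,-0.2,0,0,0,0,0,-0.4,0,0,0,0,0,-0.6,0,0,0,0,0,-0.7,0,0,0,0,0,-0.7,0,0,0,0,0,-0.7,0,0,0]

```text
t: 24.22
eef_pos: [0.5385, 0.009, 0.0184]
ee_rot: [[-0.999, -0.032, -0.002], [-0.032, 0.999, -0.0], [0.002, -0.0, -1.0]]
contact_force: [0.0, 0.5, 0.3]
finger_gap: 0.039
```

Emit:
send_rows:
  steps: [0,0,0,0,0,0,0,0,0,0,0,0,0,0,0,0,0,0,0,0,0,0,0,0,0,0,0,0,0,0,0,0,0,0,0,0]
  hand: 0

```text
t: 24.72
eef_pos: [0.5397, 0.009, 0.0204]
ee_rot: [[-0.999, -0.032, 0.001], [-0.032, 0.999, -0.0], [-0.001, -0.0, -1.0]]
contact_force: [0.2, -0.4, 7.9]
finger_gap: 0.0108
```

Emit:
send_rows:
  steps: [0,0,0.2,0,0,0,0,0,0.4,0,0,0,0,0,0.7,0,0,0,0,0,1,0,0,0,0,0,1,0,0,0,0,0,1,0,0,0]

```text
t: 25.22
eef_pos: [0.5409, 0.009, 0.1226]
ee_rot: [[-0.999, -0.032, 0.005], [-0.032, 0.999, -0.0], [-0.005, -0.0, -1.0]]
contact_force: [-0.4, -0.2, -3.1]
finger_gap: 0.0109
```

Emit:
send_rows:
  steps: [-0.33,0.92,0.2,0,0,-0.168,-0.33,0.92,0.2,0,0,-0.168,-0.33,0.92,0.2,0,0,-0.168,-0.33,0.92,0.2,0,0,-0.168,-0.33,0.92,0.2,0,0,-0.168,-0.33,0.92,0.2,0,0,-0.168]

```text
t: 25.72
eef_pos: [0.5072, 0.1015, 0.1415]
ee_rot: [[-0.879, 0.477, 0.002], [0.477, 0.879, -0.003], [-0.004, -0.002, -1.0]]
contact_force: [0.3, -0.7, -2.9]
finger_gap: 0.0112
```

Emit:
send_rows:
  steps: [-0.33,0.92,0,0,0,-0.168,-0.33,0.92,0,0,0,-0.168,-0.33,0.92,0,0,0,-0.168,-0.33,0.92,0,0,0,-0.168,-0.33,0.92,0,0,0,-0.168,-0.33,0.92,0,0,0,-0.168]

```text
t: 26.22
eef_pos: [0.4737, 0.1936, 0.1404]
ee_rot: [[-0.519, 0.855, -0.001], [0.855, 0.519, -0.005], [-0.003, -0.003, -1.0]]
contact_force: [-0.9, 0.2, -1.5]
finger_gap: 0.0112
```

Emit:
send_rows:
  steps: [-0.33,0.91,0,0,0,-0.168,-0.33,0.91,0,0,0,-0.168,-0.33,0.91,0,0,0,-0.168,-0.33,0.91,0,0,0,-0.168,-0.33,0.91,0,0,0,-0.168,-0.33,0.91,0,0,0,-0.168,-0.33,0.91,0,0,0,-0.168]

```text
t: 26.8
eef_pos: [0.4407, 0.2841, 0.1399]
ee_rot: [[-0.022, 1.0, -0.004], [1.0, 0.022, -0.004], [-0.004, -0.004, -1.0]]
contact_force: [0.2, -0.2, -1.8]
finger_gap: 0.011
```

```bash
python3 - <<'E'
from h import *
s=st();print(np.round(np.array(s["ee_rot"])[:,2],4));T=get_image("top");S=get_image("side")
for n,p in(("T",T),("S",S)):
  for b in blobs(p,*YEL,.012): print(n,"yel",b)
E
```

```text
t 26.8 p [0.4407, 0.2841, 0.1399] y [1.    0.022] gap 0.011 F [ 0.2 -0.2 -1.8] j [ 33.   1.  -4.  85.  -0. 122.]
[-0.0039 -0.004  -1.    ]
T yel ([122.0, 177.0], 154, [642.0, 462.5, 101.5, 9.0, 123.3])
T yel ([192.0, 214.0], 165, [558.1, 292.1, 108.2, 8.3, 74.7])
T yel ([378.0, 271.0], 49, [439.4, -149.6, 16.7, 16.1, 105.3])
T yel ([195.0, 276.0], 168, [414.9, 273.7, 89.3, 9.0, 91.6])
T yel ([430.0, 295.0], 198, [388.1, -270.1, 110.2, 9.5, 98.4])
S yel ([245.0, 137.0], 66, [642.4, 467.4, 107.6, 7.8, 123.1])
S yel ([173.0, 155.0], 54, [407.2, 457.1, 81.6, 11.0, 39.8])
S yel ([236.0, 179.0], 79, [560.0, 293.7, 106.9, 8.6, 75.1])
S yel ([189.0, 192.0], 95, [416.5, 283.9, 109.5, 9.1, 90.0])
S yel ([235.0, 284.0], 84, [451.9, -64.4, 41.7, 14.6, 73.9])
S yel ([234.0, 367.0], 224, [389.8, -269.0, 109.3, 9.7, 98.4])
```

Emit:
send_rows:
  steps: [0,0,-0.3,0,0,0,0,0,-0.6,0,0,0,0,0,-0.9,0,0,0,0,0,-0.9,0,0,0,0,0,-0.9,0,0,0]

```text
t: 27.32
eef_pos: [0.44, 0.2831, 0.0494]
ee_rot: [[-0.022, 1.0, -0.006], [1.0, 0.022, -0.005], [-0.005, -0.006, -1.0]]
contact_force: [0.2, 1.1, -0.8]
finger_gap: 0.0109
```

Emit:
send_rows:
  steps: [0,0,-0.1,0,0,0,0,0,-0.2,0,0,0,0,0,-0.28,0,0,0,0,0,-0.28,0,0,0,0,0,-0.28,0,0,0]

```text
t: 27.73
eef_pos: [0.4399, 0.2831, 0.0212]
ee_rot: [[-0.022, 1.0, -0.006], [1.0, 0.022, -0.006], [-0.005, -0.007, -1.0]]
contact_force: [-0.5, -0.1, -1.9]
finger_gap: 0.0106
```

```bash
python3 - <<'E'
from h import *
s=st()
E
```

```text
t 27.73 p [0.4399, 0.2831, 0.0212] y [1.    0.022] gap 0.0106 F [-0.5 -0.1 -1.9] j [ 33.   3. -15.  72.  -0. 122.]
```

Emit:
send_rows:
  steps: [0,0,-0.03,0.002,-0.002,0,0,0,-0.05,0.002,-0.002,0,0,0,-0.05,0.002,-0.002,0,0,0,-0.05,0.002,-0.002,0]

```text
t: 28.07
eef_pos: [0.4399, 0.283, 0.0164]
ee_rot: [[-0.022, 1.0, -0.0], [1.0, 0.022, 0.001], [0.001, -0.0, -1.0]]
contact_force: [0.6, -0.6, -2.7]
finger_gap: 0.0109
```

Emit:
send_rows:
  steps: [0,0,-0.01,0,0,0,0,0,-0.01,0,0,0,0,0,-0.01,0,0,0]

```text
t: 28.32
eef_pos: [0.44, 0.2831, 0.0155]
ee_rot: [[-0.022, 1.0, 0.0], [1.0, 0.022, 0.001], [0.001, 0.0, -1.0]]
contact_force: [0.0, -0.9, -2.4]
finger_gap: 0.0111
```

Emit:
send_rows:
  steps: [-0.01,0,0,0,0,0,-0.02,0,0,0,0,0,-0.03,0,0,0,0,0,-0.03,0,0,0,0,0,-0.03,0,0,0,0,0]

```text
t: 28.73
eef_pos: [0.4369, 0.2831, 0.0155]
ee_rot: [[-0.022, 1.0, 0.0], [1.0, 0.022, 0.001], [0.001, 0.0, -1.0]]
contact_force: [-0.4, -0.5, -1.7]
finger_gap: 0.0112
```

Emit:
send_rows:
  steps: [-0.01,0,0,0,0,0,-0.02,0,0,0,0,0,-0.02,0,0,0,0,0]

```text
t: 28.98
eef_pos: [0.435, 0.2832, 0.0156]
ee_rot: [[-0.022, 1.0, 0.001], [1.0, 0.022, 0.001], [0.001, 0.001, -1.0]]
contact_force: [0.5, 0.0, -3.5]
finger_gap: 0.0113
```

Emit:
send_rows:
  steps: [-0.01,0,0,0,0,0,-0.015,0,0,0,0,0,-0.015,0,0,0,0,0]

```text
t: 29.23
eef_pos: [0.4337, 0.2833, 0.0157]
ee_rot: [[-0.022, 1.0, 0.001], [1.0, 0.022, 0.001], [0.001, 0.001, -1.0]]
contact_force: [2.5, 1.2, -3.5]
finger_gap: 0.0112
```

Emit:
send_rows:
  steps: [-0.01,0,0,0,0,0,-0.015,0,0,0,0,0,-0.015,0,0,0,0,0]

```text
t: 29.48
eef_pos: [0.4323, 0.2833, 0.0157]
ee_rot: [[-0.022, 1.0, 0.002], [1.0, 0.022, 0.001], [0.001, 0.002, -1.0]]
contact_force: [4.6, 0.1, -3.7]
finger_gap: 0.0108
```

Emit:
send_rows:
  steps: [-0.01,0,0,0,0,0,-0.01,0,0,0,0,0,-0.01,0,0,0,0,0]

```text
t: 29.73
eef_pos: [0.4313, 0.2833, 0.0158]
ee_rot: [[-0.022, 1.0, 0.002], [1.0, 0.022, 0.001], [0.001, 0.002, -1.0]]
contact_force: [3.5, -0.0, -3.2]
finger_gap: 0.011
```

```bash
python3 - <<'E'
from h import *
st();T=get_image("top");S=get_image("side")
cv2.imwrite("pics/p2.png",np.hstack([crop(T,(191,285),40,5,None),crop(S,(185,195),40,5,None)]))
for n,p in(("T",T),("S",S)):
  for b in blobs(p,*YEL,.012):
    if b[0][1]>170: print(n,"yel",b)
E
```

```text
t 29.73 p [0.4313, 0.2833, 0.0158] y [1.    0.022] gap 0.011 F [ 3.5 -0.  -3.2] j [ 33.   2. -17.  71.   0. 122.]
T yel ([121.0, 178.0], 167, [639.8, 466.0, 109.7, 9.0, 123.3])
T yel ([192.0, 214.0], 166, [558.1, 292.1, 108.1, 9.0, 74.1])
T yel ([378.0, 271.0], 48, [439.3, -149.5, 16.6, 15.9, 108.1])
T yel ([205.0, 278.0], 83, [412.1, 252.9, 48.0, 6.8, 91.6])
T yel ([430.0, 295.0], 198, [388.1, -270.1, 110.2, 9.5, 98.4])
S yel ([236.0, 179.0], 78, [560.0, 293.7, 106.9, 8.6, 75.1])
S yel ([188.0, 194.0], 78, [413.7, 277.7, 95.3, 9.8, 92.1])
S yel ([235.0, 284.0], 83, [451.3, -64.3, 41.8, 14.4, 80.2])
S yel ([234.0, 367.0], 225, [389.8, -269.0, 109.3, 9.7, 98.4])
```

View pics/p2.png

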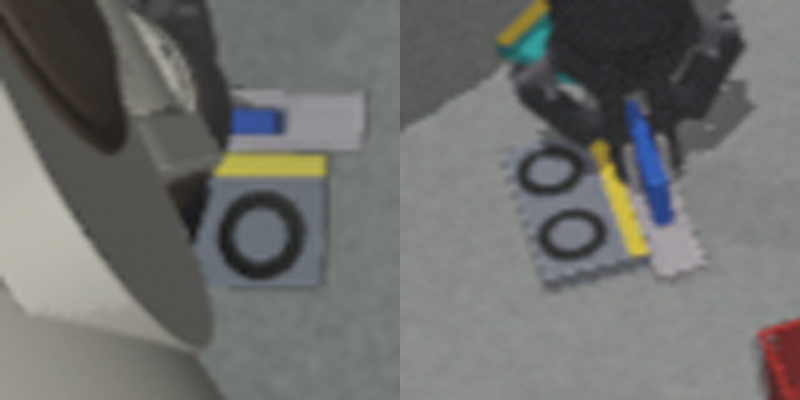

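Emit:
send_rows:
  steps: [0,0,-0.006,0,0,0,0,0,-0.006,0,0,0,0,0,-0.006,0,0,0]

```text
t: 30.08
eef_pos: [0.4314, 0.2834, 0.0154]
ee_rot: [[-0.022, 1.0, 0.002], [1.0, 0.022, 0.001], [0.001, 0.002, -1.0]]
contact_force: [2.9, -0.5, 1.4]
finger_gap: 0.0114
```

Emit:
send_rows:
  steps: [0,0,0,0,0,0,0,0,0,0,0,0,0,0,0,0,0,0,0,0,0,0,0,0,0,0,0,0,0,0,0,0,0.1,0,0,0,0,0,0.3,0,0,0,0,0,0.6,0,0,0,0,0,1,0,0,0,0,0,1,0,0,0]
  hand: 46

```text
t: 30.92
eef_pos: [0.4336, 0.2849, 0.1235]
ee_rot: [[-0.022, 1.0, 0.01], [1.0, 0.022, 0.007], [0.007, 0.01, -1.0]]
contact_force: [0.5, 0.7, 1.0]
finger_gap: 0.039
```

Emit:
send_rows:
  steps: [0.35,-0.7,0.6,0,0,0.17,0.35,-0.7,0.6,0,0,0.17,0.35,-0.7,0.6,0,0,0.17,0.35,-0.7,0.6,0,0,0.17,0.35,-0.7,0.6,0,0,0.17]

```text
t: 31.33
eef_pos: [0.4697, 0.2141, 0.1857]
ee_rot: [[-0.533, 0.846, 0.008], [0.846, 0.532, 0.012], [0.006, 0.013, -1.0]]
contact_force: [0.8, -0.3, -0.1]
finger_gap: 0.0394
```

Emit:
send_rows:
  steps: [0.35,-0.7,0,0,0,0.17,0.35,-0.7,0,0,0,0.17,0.35,-0.7,0,0,0,0.17,0.35,-0.7,0,0,0,0.17,0.35,-0.7,0,0,0,0.17]

```text
t: 31.75
eef_pos: [0.505, 0.1432, 0.1863]
ee_rot: [[-0.892, 0.453, 0.001], [0.453, 0.891, 0.015], [0.006, 0.014, -1.0]]
contact_force: [-0.0, 0.2, -0.7]
finger_gap: 0.0396
```

Emit:
send_rows:
  steps: [0.35,-0.7,0,0,0,0.17,0.35,-0.7,0,0,0,0.17,0.35,-0.7,0,0,0,0.17,0.35,-0.7,0,0,0,0.17,0.35,-0.7,0,0,0,0.17,0.35,-0.7,0,0,0,0.17]

```text
t: 32.25
eef_pos: [0.5402, 0.0729, 0.1869]
ee_rot: [[-0.998, -0.066, -0.006], [-0.066, 0.998, 0.013], [0.005, 0.014, -1.0]]
contact_force: [-1.1, 0.4, -0.1]
finger_gap: 0.0394
```

```bash
python3 - <<'E'
from h import *
s=st();print(np.round(np.array(s["ee_rot"])[:,2],4));T=get_image("top");S=get_image("side")
for n,p in(("T",T),("S",S)):
  for b in blobs(p,*YEL,.012): 
    if b[0][1]>170: print(n,"yel",b)
  for b in blobs(p,*BLU,.044):
    if b[1]<600 and b[0][1]>170: print(n,"blu",b)
E
```

```text
t 32.25 p [0.5402, 0.0729, 0.1869] y [-0.066  0.998] gap 0.0394 F [-1.1  0.4 -0.1] j [ 7.  4.  4. 90.  1.  3.]
[-0.0062  0.0133 -0.9999]
T yel ([120.0, 178.0], 148, [639.9, 466.0, 109.8, 9.2, 123.0])
T yel ([191.0, 214.0], 146, [557.7, 292.2, 106.6, 7.8, 74.6])
T yel ([112.0, 273.0], 202, [416.6, 463.9, 110.0, 9.9, 40.5])
T yel ([192.0, 278.0], 192, [411.2, 282.7, 107.5, 6.8, 91.6])
T yel ([430.0, 295.0], 198, [388.1, -270.1, 110.2, 9.5, 98.4])
T blu ([190.0, 269.0], 132, [430.3, 280.9, 66.6, 8.8, 91.7])
T blu ([436.0, 304.0], 156, [369.5, -270.9, 67.5, 11.2, 98.3])
S yel ([236.0, 178.0], 84, [559.6, 293.8, 106.9, 9.5, 75.1])
S yel ([188.0, 193.0], 89, [413.5, 284.4, 108.6, 9.4, 91.8])
S yel ([235.0, 284.0], 85, [451.0, -64.4, 42.2, 14.9, 80.2])
S yel ([234.0, 367.0], 225, [389.8, -269.0, 109.3, 9.7, 98.4])
S blu ([194.0, 187.0], 83, [431.6, 267.1, 93.4, 10.6, 89.6])
S blu ([366.0, 194.0], 105, [872.4, 81.4, 43.6, 27.4, 63.5])
S blu ([251.0, 229.0], 253, [536.5, 65.9, 72.3, 33.8, 4.3])
S blu ([226.0, 367.0], 189, [370.2, -280.1, 80.1, 12.1, 98.9])
```

Emit:
send_rows:
  steps: [-0.03,-0.01,-0.3,-0.004,-0.002,-0.003,-0.03,-0.01,-0.6,-0.004,-0.002,-0.003,-0.03,-0.01,-0.9,-0.004,-0.002,-0.003,-0.03,-0.01,-1,-0.004,-0.002,-0.003,-0.03,-0.01,-1,-0.004,-0.002,-0.003]

```text
t: 32.77
eef_pos: [0.5354, 0.0722, 0.0845]
ee_rot: [[-0.999, -0.051, -0.004], [-0.051, 0.999, 0.0], [0.004, 0.0, -1.0]]
contact_force: [-0.8, -0.3, 0.1]
finger_gap: 0.0393
```

```bash
python3 - <<'E'
from h import *
s=st();print(np.round(np.array(s["ee_rot"])[:,2],4))
E
```

```text
t 32.77 p [0.5354, 0.0722, 0.0845] y [-0.051  0.999] gap 0.0393 F [-0.8 -0.3  0.1] j [ 8.  4. -8. 79.  0.  5.]
[-4.2e-03  2.0e-04 -1.0e+00]
```

Emit:
send_rows:
  steps: [0.01,-0.005,-0.2,0,0,0,0.01,-0.005,-0.4,0,0,0,0.01,-0.005,-0.6,0,0,0,0.01,-0.005,-0.66,0,0,0,0.01,-0.005,-0.66,0,0,0,0.01,-0.005,-0.66,0,0,0]

```text
t: 33.27
eef_pos: [0.5373, 0.0719, 0.0203]
ee_rot: [[-0.999, -0.051, -0.003], [-0.051, 0.999, 0.0], [0.003, 0.001, -1.0]]
contact_force: [0.0, -0.5, -0.5]
finger_gap: 0.0392
```

Emit:
send_rows:
  steps: [0,0,0,0,0,0,0,0,0,0,0,0,0,0,0,0,0,0,0,0,0,0,0,0,0,0,0,0,0,0,0,0,0,0,0,0]
  hand: 0

```text
t: 33.77
eef_pos: [0.5385, 0.0721, 0.0223]
ee_rot: [[-0.999, -0.051, 0.001], [-0.051, 0.999, 0.001], [-0.001, 0.001, -1.0]]
contact_force: [1.0, 0.4, 5.7]
finger_gap: 0.0112
```

Emit:
send_rows:
  steps: [0,0,0.2,0,0,0,0,0,0.4,0,0,0,0,0,0.7,0,0,0,0,0,1,0,0,0,0,0,1,0,0,0,0,0,1,0,0,0]

```text
t: 34.27
eef_pos: [0.5396, 0.0723, 0.1245]
ee_rot: [[-0.999, -0.051, 0.005], [-0.051, 0.999, 0.001], [-0.005, 0.001, -1.0]]
contact_force: [0.5, 0.6, -3.2]
finger_gap: 0.0107
```

Emit:
send_rows:
  steps: [0,0.3,0.3,0,0,-0.04,0,0.76,0.3,0,0,-0.2,0,0.76,0.3,0,0,-0.2,0,0.76,0.3,0,0,-0.2,0,0.76,0.3,0,0,-0.2,0,0.76,0.3,0,0,-0.2,0,0.76,0.3,0,0,-0.2]

```text
t: 34.85
eef_pos: [0.5391, 0.1481, 0.1532]
ee_rot: [[-0.839, 0.544, 0.003], [0.544, 0.839, -0.002], [-0.003, -0.0, -1.0]]
contact_force: [-0.7, -0.5, -3.1]
finger_gap: 0.0107
```

Emit:
send_rows:
  steps: [0,0.76,0,0,0,-0.2,0,0.76,0,0,0,-0.2,0,0.76,0,0,0,-0.2,0,0.76,0,0,0,-0.2,0,0.76,0,0,0,-0.2,0,0.76,0,0,0,-0.2,0,0.76,0,0,0,-0.2]

```text
t: 35.43
eef_pos: [0.539, 0.2239, 0.1527]
ee_rot: [[-0.364, 0.931, 0.0], [0.931, 0.364, -0.004], [-0.003, -0.001, -1.0]]
contact_force: [0.3, -1.0, -2.5]
finger_gap: 0.0109
```

Emit:
send_rows:
  steps: [0,0.74,0,0,0,-0.2,0,0.74,0,0,0,-0.2,0,0.74,0,0,0,-0.2,0,0.74,0,0,0,-0.2,0,0.74,0,0,0,-0.2,0,0.74,0,0,0,-0.2,0,0.74,0,0,0,-0.2]

```text
t: 36.02
eef_pos: [0.539, 0.2975, 0.1525]
ee_rot: [[0.246, 0.969, -0.002], [0.969, -0.246, -0.003], [-0.004, -0.001, -1.0]]
contact_force: [1.3, 0.5, -2.2]
finger_gap: 0.0108
```

```bash
python3 - <<'E'
from h import *
s=st();print(np.round(np.array(s["ee_rot"])[:,2],4));T=get_image("top");S=get_image("side")
for n,p in(("T",T),("S",S)):
  for b in blobs(p,*YEL,.012): 
    if b[0][1]>170: print(n,"yel",b)
E
```

```text
t 36.02 p [0.539, 0.2975, 0.1525] y [ 0.969 -0.246] gap 0.0108 F [ 1.3  0.5 -2.2] j [ 29.  13.  11.  88.  -0. 133.]
[-0.0021 -0.0031 -1.    ]
T yel ([378.0, 271.0], 51, [439.5, -148.9, 19.1, 16.1, 91.6])
T yel ([203.0, 277.0], 98, [412.0, 256.5, 55.1, 6.8, 91.6])
T yel ([430.0, 295.0], 198, [388.1, -270.1, 110.2, 9.5, 98.4])
S yel ([236.0, 179.0], 79, [560.0, 293.7, 106.9, 8.6, 75.1])
S yel ([188.0, 193.0], 88, [413.5, 284.4, 108.6, 9.0, 91.4])
S yel ([235.0, 284.0], 83, [451.9, -64.4, 41.5, 14.6, 73.9])
S yel ([234.0, 367.0], 225, [389.8, -269.0, 109.3, 9.7, 98.4])
```

Emit:
send_rows:
  steps: [-0.045,0.02,-0.3,0,0,-0.005,-0.045,0.02,-0.6,0,0,-0.005,-0.045,0.02,-0.9,0,0,-0.005,-0.045,0.02,-0.9,0,0,-0.005,-0.045,0.02,-0.9,0,0,-0.005]

```text
t: 36.53
eef_pos: [0.5337, 0.2988, 0.0617]
ee_rot: [[0.26, 0.966, -0.005], [0.966, -0.26, -0.004], [-0.006, -0.003, -1.0]]
contact_force: [0.4, -0.2, -1.3]
finger_gap: 0.0107
```

Emit:
send_rows:
  steps: [0,0,-0.1,0,0,0,0,0,-0.2,0,0,0,0,0,-0.38,0,0,0,0,0,-0.38,0,0,0,0,0,-0.38,0,0,0]

```text
t: 36.95
eef_pos: [0.5334, 0.2986, 0.0235]
ee_rot: [[0.26, 0.966, -0.006], [0.966, -0.26, -0.005], [-0.006, -0.004, -1.0]]
contact_force: [-0.2, 0.6, -2.8]
finger_gap: 0.0109
```

```bash
python3 - <<'E'
from h import *
s=st();print(np.round(np.array(s["ee_rot"])[:,2],4))
E
```

```text
t 36.95 p [0.5334, 0.2986, 0.0235] y [ 0.966 -0.26 ] gap 0.0109 F [-0.2  0.6 -2.8] j [ 29.  15.  -2.  74.  -0. 134.]
[-0.0057 -0.005  -1.    ]
```

Emit:
send_rows:
  steps: [0,0,-0.03,0.0016,-0.0018,0,0,0,-0.055,0.0016,-0.0018,0,0,0,-0.055,0.0016,-0.0018,0,0,0,-0.055,0.0016,-0.0018,0]

```text
t: 37.28
eef_pos: [0.5335, 0.2987, 0.0185]
ee_rot: [[0.259, 0.966, 0.001], [0.966, -0.259, 0.0], [0.0, 0.0, -1.0]]
contact_force: [-0.0, 0.8, -2.6]
finger_gap: 0.011
```

Emit:
send_rows:
  steps: [0.02,-0.005,0,0,0,0,0.035,-0.009,0,0,0,0,0.05,-0.013,0,0,0,0,0.05,-0.013,0,0,0,0,0.05,-0.013,0,0,0,0]

```text
t: 37.7
eef_pos: [0.5386, 0.2974, 0.0185]
ee_rot: [[0.26, 0.966, 0.001], [0.966, -0.26, 0.0], [0.0, 0.0, -1.0]]
contact_force: [0.1, -0.9, -2.9]
finger_gap: 0.0109
```

Emit:
send_rows:
  steps: [0.01,-0.003,0,0,0,0,0.015,-0.004,0,0,0,0,0.015,-0.004,0,0,0,0]

```text
t: 37.95
eef_pos: [0.5396, 0.297, 0.0184]
ee_rot: [[0.26, 0.966, -0.001], [0.966, -0.26, 0.0], [0.0, -0.001, -1.0]]
contact_force: [-4.8, 0.9, -1.1]
finger_gap: 0.0109
```

Emit:
send_rows:
  steps: [0.01,-0.003,0,0,0,0,0.015,-0.004,0,0,0,0,0.015,-0.004,0,0,0,0]

```text
t: 38.2
eef_pos: [0.5403, 0.2968, 0.0184]
ee_rot: [[0.259, 0.966, -0.002], [0.966, -0.259, 0.001], [0.0, -0.003, -1.0]]
contact_force: [-6.7, 1.9, 0.6]
finger_gap: 0.0111
```

Emit:
send_rows:
  steps: [0.01,-0.003,0,0,0,0,0.01,-0.003,0,0,0,0,0.01,-0.003,0,0,0,0]

```text
t: 38.45
eef_pos: [0.5403, 0.2967, 0.0184]
ee_rot: [[0.258, 0.966, -0.004], [0.966, -0.258, 0.001], [-0.0, -0.004, -1.0]]
contact_force: [-6.1, 0.3, 0.0]
finger_gap: 0.011
```

Emit:
send_rows:
  steps: [0.005,-0.001,-0.012,0,0.001,0,0.01,-0.002,-0.012,0,0.001,0,0.01,-0.002,-0.012,0,0.001,0]

```text
t: 38.7
eef_pos: [0.5407, 0.2968, 0.0174]
ee_rot: [[0.258, 0.966, -0.009], [0.966, -0.258, 0.001], [-0.001, -0.009, -1.0]]
contact_force: [-6.1, 1.2, 2.5]
finger_gap: 0.0111
```

```bash
python3 - <<'E'
from h import *
s=st();T=get_image("top");S=get_image("side")
cv2.imwrite("pics/p1.png",np.hstack([crop(T,(194,213),40,5,None),crop(S,(238,180),40,5,None)]))
E
```

```text
t 38.7 p [0.5407, 0.2968, 0.0174] y [ 0.966 -0.258] gap 0.0111 F [-6.1  1.2  2.5] j [ 29.  16.  -1.  73.   0. 134.]
```

View pics/p1.png

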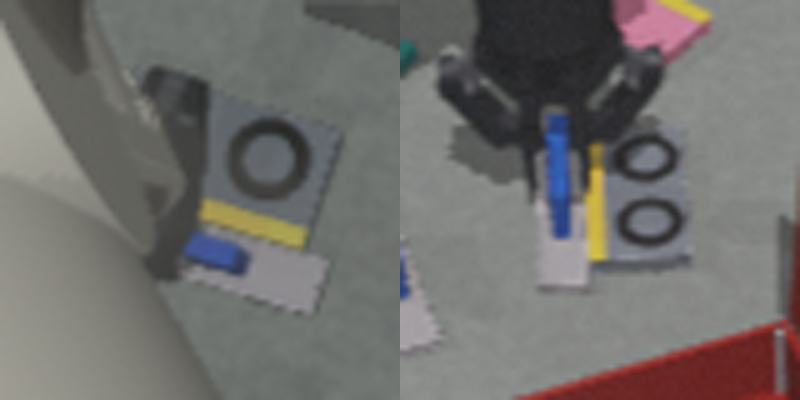

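Emit:
send_rows:
  steps: [0,0,0,0,0,0,0,0,0,0,0,0,0,0,0,0,0,0,0,0,0,0,0,0,0,0,0,0,0,0,0,0,0.1,0,0,0,0,0,0.3,0,0,0,0,0,0.6,0,0,0,0,0,1,0,0,0,0,0,1,0,0,0]
  hand: 60

```text
t: 39.63
eef_pos: [0.5431, 0.2981, 0.1265]
ee_rot: [[0.258, 0.966, 0.001], [0.966, -0.258, 0.007], [0.007, -0.001, -1.0]]
contact_force: [0.8, 0.6, 1.6]
finger_gap: 0.051
```

Emit:
send_rows:
  steps: [0,-0.93,1,0,0,0.2,0,-0.93,1,0,0,0.2,0,-0.93,1,0,0,0.2,0,-0.93,1,0,0,0.2,0,-0.93,1,0,0,0.2,0,-0.93,1,0,0,0.2]

```text
t: 40.13
eef_pos: [0.5438, 0.2043, 0.2288]
ee_rot: [[-0.363, 0.932, 0.0], [0.932, 0.363, 0.007], [0.006, 0.003, -1.0]]
contact_force: [0.1, 0.5, -1.5]
finger_gap: 0.051
```

Emit:
send_rows:
  steps: [0,-0.93,0.8,0,0,0.2,0,-0.93,0.8,0,0,0.2,0,-0.93,0.8,0,0,0.2,0,-0.93,0.8,0,0,0.2,0,-0.93,0.8,0,0,0.2,0,-0.93,0.8,0,0,0.2]

```text
t: 40.63
eef_pos: [0.544, 0.1111, 0.3089]
ee_rot: [[-0.842, 0.539, -0.004], [0.539, 0.842, 0.006], [0.006, 0.003, -1.0]]
contact_force: [0.4, -0.4, -0.6]
finger_gap: 0.0514
```

```bash
python3 - <<'E'
from h import *
s=st();print(np.round(np.array(s["ee_rot"])[:,2],4));T=get_image("top");S=get_image("side")
for n,p in(("T",T),("S",S)):
  for b in blobs(p,*YEL,.012): 
    if b[0][1]>170: print(n,"yel",b)
  for b in blobs(p,*BLU,.044):
    if b[1]<600 and b[0][1]>170: print(n,"blu",b)
  print([(np.round(d["uv"],1).tolist(),round(d["score"],2)) for d in finder.pinpoint(p,"lid_handle")])
print(proj(T,[.680,.0188,.192]),proj(S,[.680,.0188,.192]))
cv2.imwrite("pics/p1b.png",np.hstack([crop(T,(194,213),40,5,None),crop(S,(238,180),40,5,None)]))
E
```

```text
t 40.63 p [0.544, 0.1111, 0.3089] y [0.539 0.842] gap 0.0514 F [ 0.4 -0.4 -0.6] j [ 11.   9.  23. 104.   0.  44.]
[-0.0036  0.006  -1.    ]
T yel ([120.0, 179.0], 134, [640.4, 466.3, 108.0, 8.3, 124.2])
T yel ([112.0, 273.0], 176, [416.2, 464.4, 107.2, 8.2, 40.5])
T yel ([183.0, 278.0], 122, [410.7, 302.1, 68.7, 6.8, 91.6])
T yel ([430.0, 295.0], 198, [388.1, -270.1, 110.2, 9.5, 98.4])
T blu ([185.0, 269.0], 92, [430.0, 291.8, 48.7, 8.8, 91.7])
T blu ([436.0, 304.0], 155, [369.5, -270.9, 67.5, 11.1, 98.7])
[]
S yel ([236.0, 179.0], 83, [561.4, 293.3, 106.8, 8.8, 73.7])
S yel ([188.0, 193.0], 88, [413.5, 284.4, 108.6, 9.0, 91.4])
S yel ([235.0, 284.0], 84, [451.9, -64.4, 41.5, 14.6, 73.9])
S yel ([234.0, 367.0], 224, [389.8, -269.0, 109.3, 9.7, 98.4])
S blu ([229.0, 174.0], 70, [539.4, 282.9, 96.7, 8.5, 74.2])
S blu ([194.0, 187.0], 83, [431.6, 267.1, 93.4, 10.6, 89.6])
S blu ([366.0, 194.0], 106, [872.5, 81.4, 43.5, 27.5, 64.2])
S blu ([226.0, 367.0], 188, [370.5, -280.0, 80.2, 11.8, 97.9])
[([310.3, 190.5], 0.82), ([243.8, 182.8], 0.42)]
[[316.53730892 144.1016913 ]] [[312.33314142 186.62567913]]
```

View pics/p1b.png

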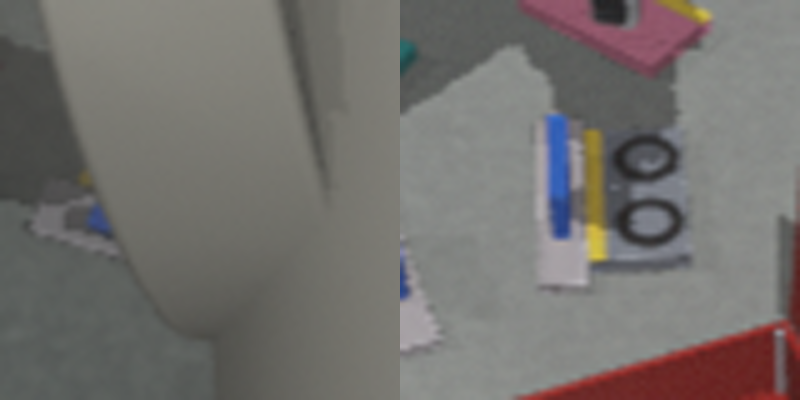

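Emit:
send_rows:
  steps: [0.7,-0.46,0,-0.002,-0.001,0.099,0.7,-0.46,0,-0.002,-0.001,0.099,0.7,-0.46,0,-0.002,-0.001,0.099,0.7,-0.46,0,-0.002,-0.001,0.099,0.7,-0.46,0,-0.002,-0.001,0.099]

```text
t: 41.25
eef_pos: [0.6134, 0.0662, 0.3075]
ee_rot: [[-0.964, 0.265, -0.004], [0.265, 0.964, -0.002], [0.003, -0.003, -1.0]]
contact_force: [-0.6, 0.2, 0.3]
finger_gap: 0.0511
```

Emit:
send_rows:
  steps: [0.65,-0.46,0,0,0,0.099,0.65,-0.46,0,0,0,0.099,0.65,-0.46,0,0,0,0.099,0.65,-0.46,0,0,0,0.099,0.65,-0.46,0,0,0,0.099,0.65,-0.46,0,0,0,0.099]

```text
t: 41.75
eef_pos: [0.6772, 0.0213, 0.3097]
ee_rot: [[-0.999, -0.04, -0.001], [-0.04, 0.999, -0.003], [0.001, -0.003, -1.0]]
contact_force: [-1.0, 0.2, 0.3]
finger_gap: 0.0516
```

```bash
python3 - <<'E'
from h import *
s=st();print(np.round(np.array(s["ee_rot"])[:,2],4))
S=get_image("side");cv2.imwrite("pics/lid2.png",crop(S,(290,200),80,5,None)[:600,:800])
E
```

```text
t 41.75 p [0.6772, 0.0213, 0.3097] y [-0.04   0.999] gap 0.0516 F [-1.   0.2  0.3] j [  2.  29.  49. 110.  -0.  -0.]
[-9.0e-04 -2.6e-03 -1.0e+00]
```

View pics/lid2.png

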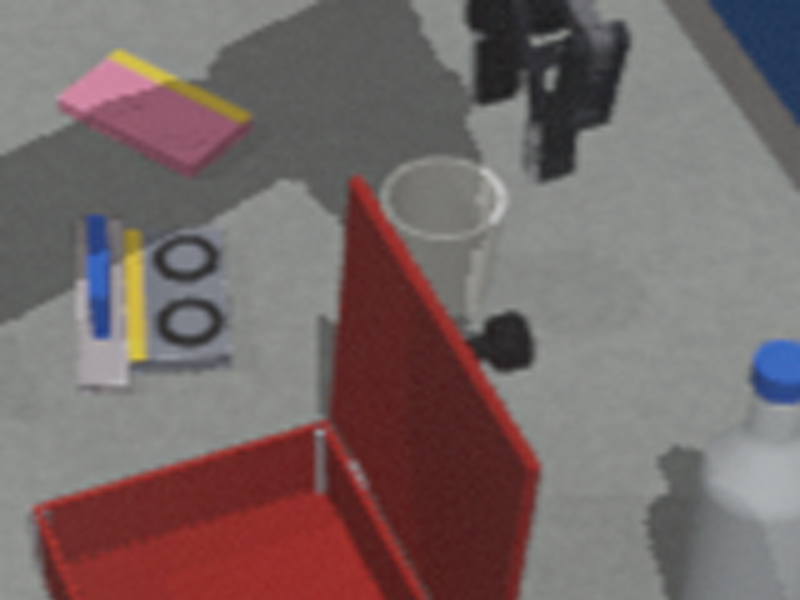

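Emit:
send_rows:
  steps: [0.02,-0.02,-0.3,0,0,0.003,0.02,-0.02,-0.6,0,0,0.003,0.02,-0.02,-0.8,0,0,0.003,0.02,-0.02,-0.8,0,0,0.003,0.02,-0.02,-0.8,0,0,0.003]

```text
t: 42.22
eef_pos: [0.6779, 0.0199, 0.2311]
ee_rot: [[-0.999, -0.05, -0.0], [-0.05, 0.999, -0.003], [0.001, -0.002, -1.0]]
contact_force: [-0.5, -0.9, 1.4]
finger_gap: 0.0513
```

Emit:
send_rows:
  steps: [0,0,-0.2,0,0,0,0,0,-0.4,0,0,0,0,0,-0.57,0,0,0,0,0,-0.57,0,0,0,0,0,-0.57,0,0,0]

```text
t: 42.63
eef_pos: [0.678, 0.0202, 0.1762]
ee_rot: [[-0.999, -0.049, 0.001], [-0.049, 0.999, -0.002], [-0.001, -0.003, -1.0]]
contact_force: [0.2, -0.2, 0.7]
finger_gap: 0.0508
```

Emit:
send_rows:
  steps: [0,0,0,0,0,0,0,0,0,0,0,0,0,0,0,0,0,0,0,0,0,0,0,0,0,0,0,0,0,0,0,0,0,0,0,0]
  hand: 0
  squeeze: 40

```text
t: 43.13
eef_pos: [0.6792, 0.0187, 0.1797]
ee_rot: [[-0.999, -0.048, 0.006], [-0.048, 0.999, -0.005], [-0.006, -0.005, -1.0]]
contact_force: [-0.0, -6.0, 6.8]
finger_gap: 0.0259
```

Emit:
send_rows:
  steps: [-0.117,-0.006,0.043,0,0,0,-0.237,-0.012,0.075,0,0,0,-0.36,-0.018,0.097,0,0,0,-0.484,-0.024,0.108,0,0,0,-0.608,-0.03,0.108,0,0,0,-0.732,-0.036,0.097,0,0,0,-0.854,-0.042,0.075,0,0,0,-0.975,-0.048,0.043,0,0,0,-0.975,-0.048,0.043,0,0,0,-0.975,-0.048,0.043,0,0,0]

```text
t: 43.97
eef_pos: [0.5816, 0.0141, 0.185]
ee_rot: [[-0.999, -0.048, 0.007], [-0.048, 0.999, -0.004], [-0.007, -0.005, -1.0]]
contact_force: [-1.8, 1.3, -1.1]
finger_gap: 0.0261
```

Emit:
send_rows:
  steps: [-0.117,-0.006,-0.042,0,0,0,-0.229,-0.012,-0.095,0,0,0,-0.337,-0.017,-0.157,0,0,0,-0.439,-0.022,-0.228,0,0,0,-0.534,-0.027,-0.308,0,0,0,-0.623,-0.031,-0.396,0,0,0,-0.703,-0.035,-0.491,0,0,0,-0.774,-0.038,-0.593,0,0,0,-0.836,-0.041,-0.7,0,0,0,-0.889,-0.043,-0.813,0,0,0,-0.932,-0.045,-0.93,0,0,0,-0.932,-0.045,-0.93,0,0,0]

```text
t: 44.97
eef_pos: [0.4879, 0.0099, 0.0918]
ee_rot: [[-0.999, -0.048, 0.006], [-0.048, 0.999, -0.004], [-0.006, -0.004, -1.0]]
contact_force: [-5.2, 2.4, -1.1]
finger_gap: 0.0255
```

Emit:
send_rows:
  steps: [0,0,-0.01,0,0,0,0,0,-0.02,0,0,0,0,0,-0.02,0,0,0,0,0,-0.02,0,0,0]

```text
t: 45.3
eef_pos: [0.4878, 0.0099, 0.0913]
ee_rot: [[-0.999, -0.048, 0.005], [-0.048, 0.999, -0.004], [-0.005, -0.004, -1.0]]
contact_force: [-9.6, 0.8, 4.3]
finger_gap: 0.0258
```

Emit:
send_rows:
  steps: [0,0,-0.02,0,0,0,0,0,-0.02,0,0,0,0,0,-0.02,0,0,0]

```text
t: 45.55
eef_pos: [0.4878, 0.0099, 0.0912]
ee_rot: [[-0.999, -0.048, 0.004], [-0.048, 0.999, -0.004], [-0.004, -0.004, -1.0]]
contact_force: [-10.4, 0.8, 7.5]
finger_gap: 0.0259
```

Emit:
send_rows:
  steps: [0,0,-0.02,0,0,0,0,0,-0.02,0,0,0,0,0,-0.02,0,0,0]

```text
t: 45.8
eef_pos: [0.4878, 0.0099, 0.0912]
ee_rot: [[-0.999, -0.048, 0.004], [-0.048, 0.999, -0.004], [-0.003, -0.004, -1.0]]
contact_force: [-10.8, 1.0, 8.6]
finger_gap: 0.0259
```

Emit:
send_rows:
  steps: [0,0,0,0,0,0,0,0,0,0,0,0,0,0,0,0,0,0,0,0,0,0,0,0,0,0,0,0,0,0,0,0,0.2,0,0,0,0,0,0.6,0,0,0,0,0,1,0,0,0,0,0,1,0,0,0,0,0,1,0,0,0]
  hand: 60

```text
t: 46.63
eef_pos: [0.4891, 0.0099, 0.1937]
ee_rot: [[-0.999, -0.048, 0.008], [-0.048, 0.999, -0.004], [-0.008, -0.004, -1.0]]
contact_force: [-0.1, -0.2, 0.4]
finger_gap: 0.0512
```

Emit:
send_rows:
  steps: [-0.25,-0.66,0,0,0,-0.258,-0.25,-0.66,0,0,0,-0.258,-0.25,-0.66,0,0,0,-0.258,-0.25,-0.66,0,0,0,-0.258,-0.25,-0.66,0,0,0,-0.258,-0.25,-0.66,0,0,0,-0.258,-0.25,-0.66,0,0,0,-0.258,-0.25,-0.66,0,0,0,-0.258]

```text
t: 47.3
eef_pos: [0.4637, -0.0561, 0.1924]
ee_rot: [[-0.721, 0.693, 0.001], [0.693, 0.721, -0.008], [-0.006, -0.006, -1.0]]
contact_force: [0.2, -0.3, -0.8]
finger_gap: 0.0514
```

Emit:
send_rows:
  steps: [-0.25,-0.67,0,0,0,-0.258,-0.25,-0.67,0,0,0,-0.258,-0.25,-0.67,0,0,0,-0.258,-0.25,-0.67,0,0,0,-0.258,-0.25,-0.67,0,0,0,-0.258,-0.25,-0.67,0,0,0,-0.258,-0.25,-0.67,0,0,0,-0.258,-0.25,-0.67,0,0,0,-0.258]

```text
t: 47.97
eef_pos: [0.4384, -0.1231, 0.1915]
ee_rot: [[0.005, 1.0, -0.007], [1.0, -0.005, -0.006], [-0.006, -0.007, -1.0]]
contact_force: [-0.2, -0.3, -1.2]
finger_gap: 0.051
```

```bash
python3 - <<'E'
from h import *
s=st();print(np.round(np.array(s["ee_rot"])[:,2],4))
S=get_image("side");print([b for b in blobs(S,*YEL,.1135) if 200<b[0][0]<280 and 240<b[0][1]<310],proj(S,[.4385,-.123,.0955]))
E
```

```text
t 47.97 p [0.4384, -0.1231, 0.1915] y [ 1.    -0.005] gap 0.051 F [-0.2 -0.3 -1.2] j [-15.  -8.  -7.  91.  -0.  75.]
[-0.0068 -0.0061 -1.    ]
[([235.0, 284.0], 82, [437.5, -134.3, 37.8, 12.7, 80.2])] [[234.29106763 284.5209918 ]]
```

Emit:
send_rows:
  steps: [0,0,-0.3,0.002,-0.002,0,0,0,-0.6,0.002,-0.002,0,0,0,-0.9,0.002,-0.002,0,0,0,-1,0.002,-0.002,0,0,0,-1,0.002,-0.002,0,0,0,-1,0.002,-0.002,0]

```text
t: 48.52
eef_pos: [0.4384, -0.123, 0.0923]
ee_rot: [[-0.0, 1.0, -0.001], [1.0, 0.0, 0.0], [0.0, -0.001, -1.0]]
contact_force: [-0.2, -0.3, 0.6]
finger_gap: 0.0514
```

Emit:
send_rows:
  steps: [0,0,-0.05,0,0,0,0,0,-0.05,0,0,0,0,0,-0.05,0,0,0,0,0,-0.05,0,0,0,0,0,-0.05,0,0,0,0,0,-0.05,0,0,0,0,0,-0.05,0,0,0,0,0,-0.05,0,0,0]
  hand: 0
  squeeze: 25

```text
t: 49.18
eef_pos: [0.439, -0.1232, 0.0883]
ee_rot: [[-0.0, 1.0, 0.001], [1.0, 0.0, -0.0], [-0.0, 0.001, -1.0]]
contact_force: [0.5, -0.1, 6.6]
finger_gap: 0.0147
```

Emit:
send_rows:
  steps: [0.06,0,0,0,0,0,0.122,0.011,0,0,0,0,0.239,0.042,0,0,0,0,0.35,0.094,0,0,0,0,0.45,0.164,0,0,0,0,0.536,0.25,0,0,0,0,0.606,0.35,0,0,0,0,0.658,0.461,0,0,0,0,0.685,0.554,0,0,0,0,0.698,0.64,0,0,0,0,0.698,0.65,0,0,0,0,0.698,0.65,0,0,0,0]

```text
t: 50.18
eef_pos: [0.5088, -0.0571, 0.0881]
ee_rot: [[-0.002, 1.0, -0.0], [1.0, 0.002, -0.001], [-0.001, -0.0, -1.0]]
contact_force: [-4.0, -2.8, 3.6]
finger_gap: 0.0151
```

Emit:
send_rows:
  steps: [0,0.02,0,0,0,0,0,0.04,0,0,0,0,0,0.05,0,0,0,0,0,0.05,0,0,0,0]

```text
t: 50.52
eef_pos: [0.5089, -0.0513, 0.088]
ee_rot: [[-0.002, 1.0, -0.001], [1.0, 0.002, -0.001], [-0.001, -0.001, -1.0]]
contact_force: [-4.8, -1.2, 4.1]
finger_gap: 0.0147
```

Emit:
send_rows:
  steps: [0,0,0,0,0,0,0,0,0,0,0,0,0,0,0,0,0,0,0,0,0,0,0,0,0,0,0,0,0,0,0,0,0.2,0,0,0,0,0,0.6,0,0,0,0,0,1,0,0,0,0,0,1,0,0,0,0,0,1,0,0,0]
  hand: 60

```text
t: 51.35
eef_pos: [0.5102, -0.0515, 0.1906]
ee_rot: [[-0.002, 1.0, 0.004], [1.0, 0.002, -0.001], [-0.001, 0.004, -1.0]]
contact_force: [0.8, -0.4, -1.2]
finger_gap: 0.0511
```

Emit:
send_rows:
  steps: [-0.5,0.3,0.8,0,0,0,-1,0.5,1,0,0,0,-1,0.5,1,0,0,0,-1,0.5,1,0,0,0,-1,0.5,1,0,0,0]

```text
t: 51.77
eef_pos: [0.4081, -0.0004, 0.2941]
ee_rot: [[-0.003, 1.0, 0.008], [1.0, 0.003, -0.001], [-0.001, 0.008, -1.0]]
contact_force: [0.9, -0.6, 1.9]
finger_gap: 0.0514
```

Emit:
send_rows:
  steps: [-1,0,0.5,0,0,0,-1,0,0.5,0,0,0,-1,0,0.5,0,0,0,-1,0,0.5,0,0,0,-1,0,0.5,0,0,0]

```text
t: 52.18
eef_pos: [0.308, -0.0004, 0.3441]
ee_rot: [[-0.003, 1.0, 0.01], [1.0, 0.003, -0.001], [-0.001, 0.01, -1.0]]
contact_force: [1.6, -0.3, -0.1]
finger_gap: 0.0511
```

```bash
python3 - <<'E'
from h import *
st();T=get_image("top");S=get_image("side")
for n,p in(("T",T),("S",S)):
  for b in blobs(p,*YEL,.012): 
    if b[0][1]>170: print(n,"yel",b)
  for b in blobs(p,*BLU,.044):
    if b[1]<600 and b[0][1]>170: print(n,"blu",b)
  print([(np.round(finder.pinpoint(p,k)[0]["uv"]).tolist()) for k in("stack","bottle","mug","latch_knob","lid_handle") if finder.pinpoint(p,k)])
cv2.imwrite("pics/end.png",np.hstack([cv2.resize(T["img"][180:310,150:380],None,fx=2,fy=2)[:,:400],cv2.resize(S["img"][130:390,150:350],None,fx=2,fy=2)[:260]]) )
cv2.imwrite("pics/endT.png",T["img"]);cv2.imwrite("pics/endS.png",cv2.resize(S["img"][130:400,150:390],None,fx=2.2,fy=2.2))
E
```

```text
t 52.18 p [0.308, -0.0004, 0.3441] y [1.    0.003] gap 0.0511 F [ 1.6 -0.3 -0.1] j [ -0. -23.  -1. 111.  -0.  90.]
T yel ([121.0, 178.0], 167, [639.8, 466.0, 109.7, 9.0, 123.3])
T yel ([192.0, 214.0], 157, [559.2, 291.8, 108.2, 8.1, 75.1])
T yel ([344.0, 236.0], 47, [518.4, -68.5, 17.1, 14.9, 135.9])
T yel ([112.0, 273.0], 209, [416.4, 464.2, 110.0, 10.0, 40.5])
T yel ([192.0, 278.0], 192, [411.2, 282.7, 107.5, 6.8, 91.6])
T yel ([430.0, 295.0], 199, [388.1, -270.1, 110.2, 9.5, 98.4])
T blu ([190.0, 269.0], 129, [430.2, 281.9, 68.6, 8.8, 91.7])
T blu ([436.0, 304.0], 174, [369.8, -267.7, 73.8, 12.7, 98.7])
[[431.0, 217.0], [339.0, 131.0], [218.0, 144.0], [345.0, 235.0], [315.0, 245.0]]
S yel ([236.0, 179.0], 80, [561.4, 293.3, 106.8, 8.8, 73.7])
S yel ([188.0, 193.0], 91, [413.3, 284.4, 108.6, 9.4, 91.4])
S yel ([255.0, 252.0], 76, [526.6, 12.6, 42.7, 13.0, 72.0])
S yel ([234.0, 367.0], 225, [389.8, -269.0, 109.3, 9.7, 98.4])
S blu ([229.0, 174.0], 63, [538.1, 283.3, 96.7, 5.8, 74.2])
S blu ([194.0, 187.0], 86, [431.6, 267.5, 94.3, 10.6, 89.6])
S blu ([366.0, 194.0], 107, [872.5, 81.4, 43.5, 27.5, 64.2])
S blu ([418.0, 198.0], 23, [996.5, 16.6, 24.6, 16.8, 42.2])
S blu ([440.0, 234.0], 16, [987.5, -113.8, 19.6, 11.2, 177.4])
S blu ([226.0, 367.0], 188, [370.5, -280.1, 80.2, 11.7, 97.9])
[[312.0, 352.0], [361.0, 245.0], [296.0, 179.0], [239.0, 236.0]]
```

View pics/endT.png

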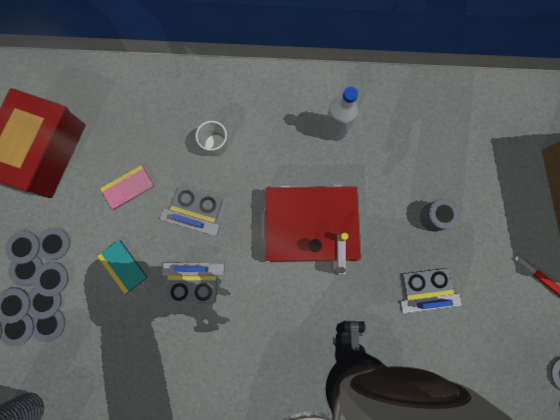

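View pics/endS.png

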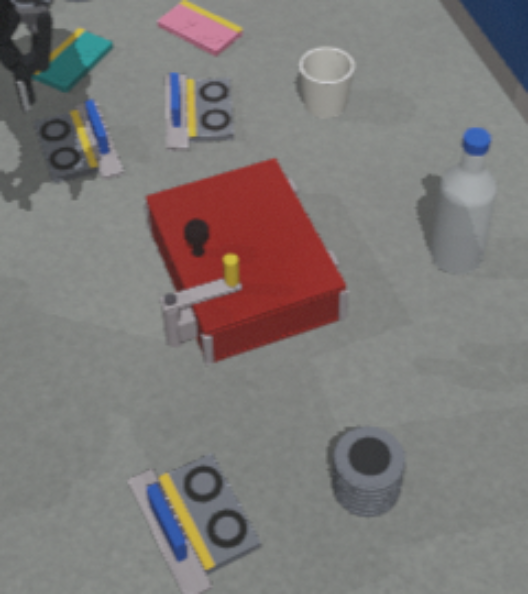

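```bash
python3 - <<'E'
from h import *
T=get_image("top");S=get_image("side")
def rect(p,lo,hi,z,u,a=40):
    return [b for b in blobs(p,lo,hi,z,a) if np.hypot(b[0][0]-u[0],b[0][1]-u[1])<22]
for n,p,c in(("T",T,((189,218),(192,273),(432,300))),("S",S,((232,177),(191,190),(230,367)))):
  for u in c:
    f=rect(p,(100,70,40),(130,255,255),.044,u);y=rect(p,*YEL,.012,u)
    m=rect(p,(0,0,150),(180,40,255),.008,u,60)
    print(n,u,"fin",f,"yel",y,"base",m)
i=np.hstack([cv2.resize(T["img"][195:240,155:230],None,fx=5,fy=5),cv2.resize(S["img"][152:197,205:280],None,fx=5,fy=5)]);cv2.imwrite("pics/p1c.png",i)
E
```

```text
T (189, 218) fin [([187.0, 220.0], 184, [538.9, 295.2, 74.4, 12.8, 75.1])] yel [([192.0, 214.0], 157, [559.2, 291.8, 108.2, 8.1, 75.1])] base []
T (192, 273) fin [([190.0, 269.0], 196, [431.4, 279.9, 73.3, 11.0, 91.6])] yel [([192.0, 278.0], 192, [411.2, 282.7, 107.5, 6.8, 91.6])] base []
T (432, 300) fin [([434.0, 304.0], 241, [370.0, -266.5, 80.5, 15.7, 98.7])] yel [([430.0, 295.0], 199, [388.1, -270.1, 110.2, 9.5, 98.4])] base [([453.0, 299.0], 136, [377.7, -315.8, 55.3, 25.0, 91.5])]
S (232, 177) fin [([229.0, 175.0], 99, [537.6, 281.4, 101.1, 11.6, 74.3])] yel [([236.0, 179.0], 82, [561.4, 293.3, 106.8, 8.8, 73.7])] base [([230.0, 184.0], 162, [541.8, 297.9, 136.5, 28.1, 75.1])]
S (191, 190) fin [([194.0, 187.0], 125, [431.2, 267.2, 101.2, 14.6, 90.5])] yel [([188.0, 193.0], 90, [413.3, 284.4, 108.6, 9.4, 91.4])] base [([200.0, 204.0], 74, [434.8, 232.6, 39.3, 25.4, 95.1])]
S (230, 367) fin [([226.0, 367.0], 253, [370.1, -279.6, 83.1, 15.6, 98.5])] yel [([234.0, 367.0], 224, [389.8, -269.0, 109.3, 9.7, 98.4])] base [([228.0, 377.0], 352, [369.9, -272.2, 138.7, 25.5, 99.1])]
```

View pics/p1c.png

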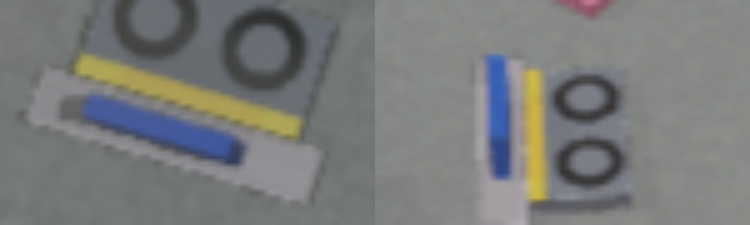

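```bash
python3 -c "
from station import ticket;print(ticket.finish_job())"
```

```text
the job is handed in; nothing more can be done
None
```

I handed the job in at about 52 s of the 210 s allowed; the interface gives no verdict.

**What I did**
- I swung the latch lever free to about 1.6 rad and opened the lid to about 95°.
- All three grey ringed plates were on the bench, so I laid one guide bar on the marked edge of each. No spare bar was left for the case.
- I pressed each bar lightly against its plate until I felt contact, which shifted the plates by about 1 to 3 mm.
- I then shut the lid against its stop and swung the latch lever back to about its 0 position.

**What the last checks showed**
- **Angle:** bars and stripes agree within about 0.5° in the top view.
- **Gap:** spacings from the robot's position and the side view suggest gaps of about 1 mm or less. The limit is 3.5 mm.
- **Centring:** the bars are centred to within a few millimetres.
- **Lid and latch:** the lid is shut and the lever lies over it in both pictures.
- **Other objects:** the bottle, mug and stack show no visible movement. The pink and turquoise look-alikes were left alone.

**Where checks disagreed:** a few of the rough colour-blob measurements differ by 1 to 2 mm. The plate nearest the mug reads a slightly larger gap, up to about 1.5 mm, but no gap shows in the enlarged crop.

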